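# Unclip young cacti and slide their tray under the plant light

## Task

Pull the white hold-down out of the middle of the black delivery carrier and set it aside on the table, clear of the carrier and the tray. Pull every potted cactus up out of the spring clips of the carrier and stand it upright in a compartment of its own in the aluminium tray, while the tray is still out on the table. When all of them are in, slide the loaded tray by its grip along the table into the rails of the white plant-light stand until it is fully home against the back stop, then let go. Leave the cup, the tumbler and the rabbit alone.

Things in the scene. Friction and masses are not known exactly. Their poses are not given: they have to be found in the camera images.
- carrier: black plastic delivery carrier fixed to the table, 176 x 176 mm slab 8 mm thick; origin under its centre, z up. Four sockets at x = +-40, y = +-40 mm and one in the middle, where pots stand on the slab (pot origin 8 mm above the carrier's). Fixed blocks at each socket's +-y sides reach 26 mm above the table
- carrier_top (a point): centre of the carrier slab's top, 8 mm above the table. Two grey spring clips per socket, at its -x and +x sides, 36 mm above the table at most, hook over the foot bead of a pot or the hold-down. A straight upward pull of about 8 to 20 N frees it; it is clear of the clips after 30 mm of rise, and they spring back shut
- tray: loose aluminium tray 166 x 166 mm, 0.4 kg, walls 20 mm high, 3 mm thick, floor 3 mm thick; origin under its centre, z up. Two crossed dividers 13 mm high make four cells with centres at x = +-40, y = +-40 mm, each about 78 mm square, for one pot each. A black upright grip stands outside the middle of its +y wall
- tray_grip (a point): point to grip on the tray's black upright grip, 62 mm above the tray's underside and 108 mm from the tray's origin along tray +y. The grip is 30 mm (tray x) by 20 mm (tray y), its top 80 mm up; grip it across its 30 mm width, fingers closing along tray x
- stand: white plant-light stand fixed to the table; origin on the table at the centre of the tray's place, z up. Two rails along y, 176 mm apart inside, 36 mm high, with lips overhanging 8 mm inwards from 30 mm up. Open flared mouth at +y, reaching y = 103 mm; back stop face at y = -83 mm. A post behind it carries a lamp bar 30 mm wide over y = -112 to -12 mm, underside 235 mm up
- stand_home (a point): where the tray's origin is when it is fully home; axes as the stand. The stand has no floor: the tray slides on the table towards stand -y, its plain wall first and its grip last (tray axes along stand axes), until it meets the back stop; it slides with about 3 to 8 N when loaded
- hold_down: white plastic hold-down, 0.15 kg, 117 mm tall; origin under its foot, z up its axis. Starts clipped in the carrier's middle. Same 46 mm foot bead and flat bottom as a pot, 32 mm stem, a disc 72 mm wide 67 to 73 mm up that reaches over the pots' rims so that they cannot come out before it, and a knob on top
- hold_down_knob (a point): point to grip on the hold-down's round knob, 104 mm above its foot; the knob is 30 mm wide, from 73 to 117 mm up
- pot1: terracotta-coloured pot with ball cactus, 88 mm tall, 0.10 to 0.20 kg; origin under its foot, z up its axis. Upright rim band to grip: 50 mm wide, 44 to 65 mm up. Foot bead 46 mm wide 5 to 9 mm up, flat bottom 40 mm, neck 38 mm, cactus above the rim 35 mm wide. Starts clipped in any one of the carrier's sockets. None if absent today
- pot2: terracotta-coloured pot with ball cactus, 88 mm tall, 0.10 to 0.20 kg; origin under its foot, z up its axis. Upright rim band to grip: 50 mm wide, 44 to 65 mm up. Foot bead 46 mm wide 5 to 9 mm up, flat bottom 40 mm, neck 38 mm, cactus above the rim 35 mm wide. Starts clipped in any one of the carrier's sockets. None if absent today
- pot3: terracotta-coloured pot with ball cactus, 88 mm tall, 0.10 to 0.20 kg; origin under its foot, z up its axis. Upright rim band to grip: 50 mm wide, 44 to 65 mm up. Foot bead 46 mm wide 5 to 9 mm up, flat bottom 40 mm, neck 38 mm, cactus above the rim 35 mm wide. Starts clipped in any one of the carrier's sockets. None if absent today
- pot4: terracotta-coloured pot with ball cactus, 88 mm tall, 0.10 to 0.20 kg; origin under its foot, z up its axis. Upright rim band to grip: 50 mm wide, 44 to 65 mm up. Foot bead 46 mm wide 5 to 9 mm up, flat bottom 40 mm, neck 38 mm, cactus above the rim 35 mm wide. Starts clipped in any one of the carrier's sockets. None if absent today
- paper_cup: bystander: white paper cup, 76 mm wide, 85 mm tall; origin under its foot
- tumbler: bystander: pinkish drinking tumbler, 88 mm wide, 198 mm tall, with a side handle; origin under its foot
- rabbit: bystander: cream toy rabbit, 60 x 30 mm, 79 mm tall; origin under its centre

How it is judged:
On the way:
1. every pot present stands upright in the tray while the tray is still outside the stand (x of pot1 in the frame of tray between -0.07 and 0.07 m and y of pot1 in the frame of tray between -0.07 and 0.07 m and z of pot1 in the frame of tray between -0.004 and 0.01 m and angle between each of pot1, pot2, pot3, pot4's own z axis and vertical below 0.15 rad and x of pot2 in the frame of tray between -0.07 and 0.07 m and y of pot2 in the frame of tray between -0.07 and 0.07 m and z of pot2 in the frame of tray between -0.004 and 0.01 m and x of pot3 in the frame of tray between -0.07 and 0.07 m and y of pot3 in the frame of tray between -0.07 and 0.07 m and z of pot3 in the frame of tray between -0.004 and 0.01 m and x of pot4 in the frame of tray between -0.07 and 0.07 m and y of pot4 in the frame of tray between -0.07 and 0.07 m and z of pot4 in the frame of tray between -0.004 and 0.01 m and horizontal distance between tray and stand_home above 0.12 m), for 0.2 s.
At the end, for the whole second after the job is handed in: Every pot present upright (0.15 rad) on the tray floor within 70 mm of its centre in x and y; tray flat, origin within 10 mm of stand_home, square within 0.08 rad; hold-down on the table over 100 mm from the centres of carrier and tray; all at rest and let go (x of pot1 in the frame of tray between -0.07 and 0.07 m and y of pot1 in the frame of tray between -0.07 and 0.07 m and z of pot1 in the frame of tray between -0.004 and 0.01 m and angle between each of pot1, pot2, pot3, pot4's own z axis and vertical below 0.15 rad and x of pot2 in the frame of tray between -0.07 and 0.07 m and y of pot2 in the frame of tray between -0.07 and 0.07 m and z of pot2 in the frame of tray between -0.004 and 0.01 m and x of pot3 in the frame of tray between -0.07 and 0.07 m and y of pot3 in the frame of tray between -0.07 and 0.07 m and z of pot3 in the frame of tray between -0.004 and 0.01 m and x of pot4 in the frame of tray between -0.07 and 0.07 m and y of pot4 in the frame of tray between -0.07 and 0.07 m and z of pot4 in the frame of tray between -0.004 and 0.01 m and linear speed of each of pot1, pot2, pot3, pot4, tray, hold_down below 0.02 m/s and horizontal distance between hold_down and carrier above 0.1 m and horizontal distance between hold_down and tray above 0.1 m and height (world z) of hold_down below 0.05 m and horizontal distance between tray and stand_home below 0.01 m and angle between the y axis of tray and the y axis of stand, either way round below 0.08 rad and z of tray in the frame of stand between -0.004 and 0.004 m); the robot touches nothing.
It fails at once if the paper cup is moved more than 30 mm (distance of paper_cup from where it was at the start of the episode above 0.03 m).
It fails at once if the tumbler is moved more than 30 mm (distance of tumbler from where it was at the start of the episode above 0.03 m).
It fails at once if the rabbit is moved more than 30 mm (distance of rabbit from where it was at the start of the episode above 0.03 m).
Of pot1, pot2, pot3, pot4 only 3 to 4 are there at a start; the rules pass over those that are not, and their reading is None.
At some moment in a run one of tray may be knocked a few centimetres aside while the robot is not near it.
It also fails if it takes over 192 s, if anything falls off the work surface, if the arm or the gripper's body presses on something with over 40 N, if the wrist force passes 120 N, or if a joint passes its speed limit or range.

## Robot

A 6-joint arm with a two-finger parallel gripper is mounted at the origin on the work surface. World frame = base frame: x ahead of the robot, y to its left, z up, the work surface at z = 0. Lengths are in m, angles in rad, forces in N, time in s.
With the tool pointing down it reaches from about 0.325 to 0.925 m from the base axis. Payload 3.1 kg.
Tool frame: the origin (TCP) lies at the very end of the fingers, on their centre line; the grasp point (between the pads) lies 19 mm behind it; x points along the fingers, y is the direction in which the jaws open and shut, and the axes are right-handed (so a half turn about x gives the same grasp; the last joint's range is limited). The gripper opens to 85 mm and grips with 20 to 120 N. Pads are 22 mm wide; open, the fingers measure 114 mm over their backs; the gripper's body (76 mm by 85 mm) begins 54 mm behind the grasp point. The pads swing forward as they close: fully open they stand 13 mm farther back than shut.
Start: joints at [-1.407, 0.217, 1.613, -0, 1.311, -0.112], TCP at [0.17, -0.601, 0.231] pointing down, gripper open.
Joint ranges: [-2.75, 2.75], [-0.78, 2.1], [0.31, 2.55], [-1.13, 4.27], [0.13, 2.63], [-2.58, 2.58]. Speed limits (rad/s): [2.79, 2.79, 3.14, 3.14, 3.14, 3.14].

## Interface

Orientations are given as a 3x3 rotation matrix whose columns are the frame's x, y, z axes.
In Python, from workcell import * gives the robot as it stands.
- The arm moves only by the tool drive_tool, never from a script. Its argument "targets" is a list of rows, each a list of 4 numbers: the shift along the tool's x, y, z in units of 40 mm (1.0 is 40 mm), then the turn about the tool's x in units of 6 degrees (1.0 is 6 degrees). A call has 1 to 12 rows; each row is the pose to reach, as a shift and turn from the pose commanded when the call began, along the tool's axes at that moment; what a row does not reach only later rows make up. A row lasts 1/12 s, in which the tool goes at most 41.7 mm and 7.16 degrees, less where a joint would pass 70% of its speed; a pose out of reach is approached as far as the arm can. A call with a gripper value outside its range is refused whole. "hand" is the finger opening in mm, from 0 to 85.4, set as the call begins (left out, the last holds). The fingers move at their own pace and stop on an object; "grip_force" is the grip in N (left out, the last holds). Time passes only in rows, so rows that repeat a pose let the fingers close. It gives the time, the measured TCP pose, the force and the opening at its end, in the units of the state.
- sense(): the state, without advancing time (a new reading comes with each control period).
- snapshot(name): name is "scene" or "top" or "wrist"; returns the picture (400x640x3 uint8, blue, green, red); there is no depth.
- calibration(name): a dict with "mtx" (3x3 intrinsics, pixels), "camera_from_world" (4x4, takes a point from world to camera coordinates). Camera axes: x right, y down, z forward; pixel columns grow to the right and rows downward; lengths in m; the calibration is good to about 2 mm. The wrist camera is an equidistant fisheye: a pixel r from the principal point sees the ray r / f radians off the axis. A picture is of the moment at which its call begins: read the wrist's pose just before it. calibration takes no time and is no camera call; for the wrist camera it gives the pose at the moment of the call.
- job_done(): hands the job in, once; it reports no verdict.
Trained networks look in the newest picture that a camera, given by its name, has taken for a name from the list of things; names that differ only in an ending like _2 or _b are one class to them, and where a whole thing is asked for, a point or a joint stands for the part that bears it (a point fixed in the world has none). Each returns a list of dicts, best first, with "confidence" (0 to 1); they miss things now and then, are a little off and sometimes report something else, mostly with a low value. They report only what shows in the picture. A call takes as long as a camera call.
- find_in(camera, label): "extent" ([centre column, centre row, width, height] in pixels, round what is visible of it).
- silhouettes(camera, label): "mask" (400x640 bool, what is visible of it) and "extent" ([centre column, centre row, width, height] in pixels, round what is visible of it).
The state is a dict: "clock": time; "qpos": joint angles; "joint_vel": joint speeds; "effort": joint torques, N m; "ee_pos": TCP position; "eef_rot": TCP orientation; "force": force on the tool from outside, world axes, zero at the start; "moment": the same for the moment, N m; "gripper_width": finger opening in m.
Only numpy, scipy, OpenCV 4.12 (cv2) and the standard library are available. Lean on these libraries where they do the work, as an engineer would, in place of code of your own. Each camera call takes 0.05 s, during which the arm holds its last target.

## Working session

There is one attempt and no reset: what is moved stays moved. The work goes in short steps, Python scripts to look and compute and a tool call to move; the robot and the scene stay as the last step left them, time stands still between calls to the robot, and variables do not carry over. Pictures are saved under pics/ and viewed, and the job is handed in when it is done.

Besides the shell and the picture viewer there is one more tool, called as name(argument=value, ...) on one line, values as JSON. drive_tool: Moves the arm, as the interface text tells. Its arguments: {"type":"object","properties":{"targets":{"type":"array"},"hand":{"type":"number"},"grip_force":{"type":"number"}},"required":["targets"]}

```bash
ls; mkdir -p pics; python3 - <<'E'
from workcell import *
import cv2,numpy as np
for n in ["scene","top"]:
    im=snapshot(n); cv2.imwrite(f"pics/{n}0.png",im)
    c=calibration(n); print(n,c["mtx"],np.round(c["camera_from_world"],3))
im=snapshot("wrist"); cv2.imwrite("pics/wrist0.png",im)
c=calibration("wrist"); print(c)
s=sense(); print(s)
for n in ["scene","top"]:
  for l in ["carrier","tray","tray_grip","stand","hold_down","pot1","paper_cup","tumbler","rabbit"]:
    print(n,l,[(np.round(d["extent"],1).tolist(),round(d["confidence"],2)) for d in find_in(n,l)][:6])
E
```

```text
pics
scene [[374.77022565   0.         322.0035419 ]
 [  0.         374.77022565 200.36346655]
 [  0.           0.           1.        ]] [[-0.89   0.455 -0.013  0.509]
 [ 0.397  0.76  -0.514 -0.176]
 [-0.224 -0.463 -0.857  1.25 ]
 [ 0.     0.     0.     1.   ]]
top [[367.22331406   0.         320.73828256]
 [  0.         367.22331406 200.99014006]
 [  0.           0.           1.        ]] [[ 0.003 -0.999  0.033 -0.011]
 [-0.981 -0.01  -0.193  0.57 ]
 [ 0.193 -0.031 -0.981  1.002]
 [ 0.     0.     0.     1.   ]]
{'mtx': array([[309.70691629,   0.        , 317.64078284],
       [  0.        , 309.70691629, 197.68734644],
       [  0.        ,   0.        ,   1.        ]]), 'camera_from_world': array([[ 0.27225428, -0.96222307, -0.00209098, -0.62338985],
       [-0.92303037, -0.26177765,  0.28193509, -0.03556419],
       [-0.27183182, -0.07482799, -0.9594312 ,  0.37950778],
       [ 0.        ,  0.        ,  0.        ,  1.        ]])}
{'clock': 0.15, 'qpos': array([-1.40718119e+00,  2.17572614e-01,  1.61459907e+00, -2.21312255e-05,
        1.31132064e+00, -1.12234648e-01]), 'joint_ve
[... 1147 characters left out ...]
[345.6, 93.8, 27.0, 62.3], 0.81), ([383.4, 292.9, 87.9, 85.0], 0.57)]
scene rabbit [([318.1, 293.4, 20.0, 25.4], 0.9)]
top carrier [([228.8, 215.1, 66.5, 62.1], 0.7)]
top tray [([224.4, 211.3, 22.3, 28.5], 0.68), ([315.1, 221.3, 71.8, 62.5], 0.65)]
top tray_grip [([314.6, 222.4, 73.9, 61.2], 0.89)]
top stand [([442.6, 218.0, 114.3, 77.8], 0.75)]
top hold_down [([222.2, 211.4, 20.4, 29.6], 0.76)]
top pot1 [([211.2, 196.9, 22.7, 18.5], 0.71), ([242.2, 199.9, 20.4, 16.3], 0.62), ([236.6, 228.6, 20.7, 16.9], 0.62)]
top paper_cup [([304.6, 130.9, 23.4, 33.8], 0.56), ([445.9, 291.9, 59.5, 39.1], 0.51)]
top tumbler [([445.9, 290.5, 60.9, 42.3], 0.98)]
top rabbit [([251.5, 162.0, 13.8, 17.0], 0.56)]
```

```bash
python3 - <<'E'
import cv2
for n in ["scene0","top0"]:
    im=cv2.imread(f"pics/{n}.png")
    if n=="scene0": c=im[60:360,220:460]
    else: c=im[100:320,170:520]
    s=min(800/c.shape[1],600/c.shape[0]); cv2.imwrite(f"pics/{n}c.png",cv2.resize(c,None,fx=s,fy=s,interpolation=cv2.INTER_CUBIC)); print(s)
E
```

```text
2.0
2.2857142857142856
```

View pics/scene0.png

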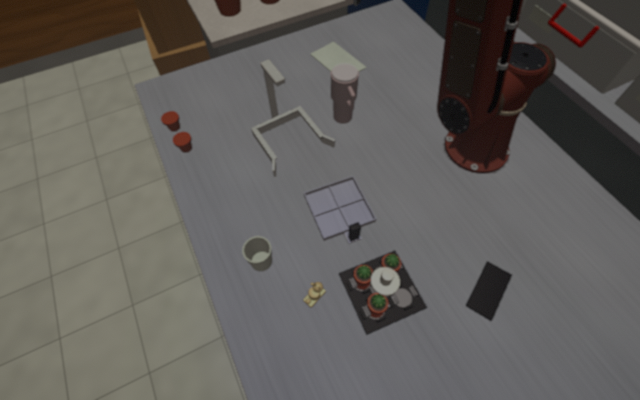

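View pics/wrist0.png

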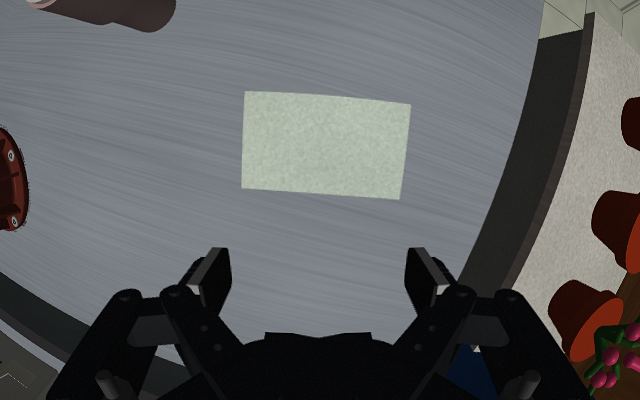

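```bash
sleep 1
```

```text
(no output)
```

View pics/top0c.png

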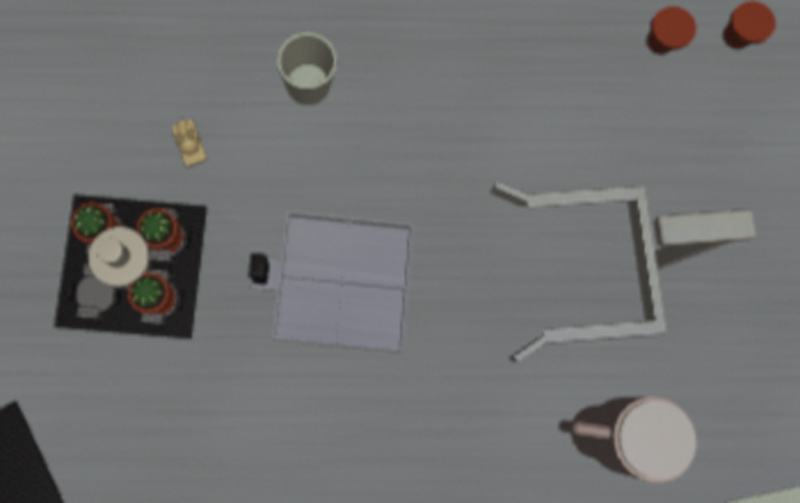

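View pics/scene0c.png

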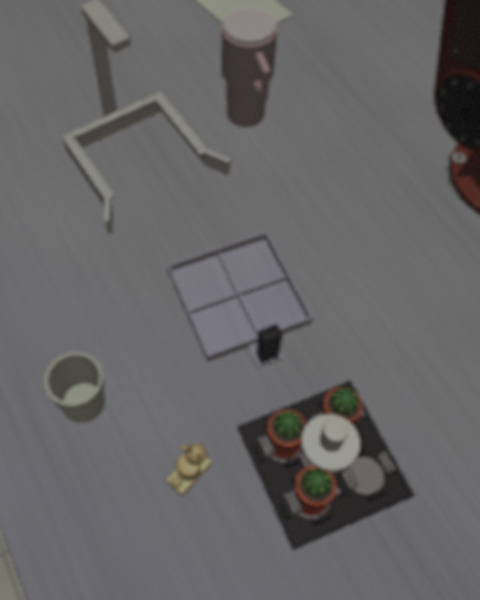

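The views show three pots, at top-crop (92,222), (155,230) and (150,293), with the hold-down in the middle. The tray is at about (342,282) with its grip to the left. The stand mouth opens left, with the tumbler below it at (655,440), the cup at (307,65) and the rabbit at (188,143).

```bash
cat > h.py <<'E'
from workcell import *
import cv2,numpy as np
def ray(name,px,cal=None):
    c=cal or calibration(name); K=c["mtx"];T=c["camera_from_world"];R=T[:3,:3];t=T[:3,3]
    u=(px[0]-K[0,2])/K[0,0];v=(px[1]-K[1,2])/K[1,1]
    if name=="wrist":
        th=np.hypot(u,v); d=np.array([np.sin(th)*u/max(th,1e-9),np.sin(th)*v/max(th,1e-9),np.cos(th)])
    else: d=np.array([u,v,1.])
    return -R.T@t, R.T@d
def bp(name,px,z,cal=None):
    o,d=ray(name,px,cal); return o+d*(z-o[2])/d[2]
def pj(name,P,cal=None):
    c=cal or calibration(name); K=c["mtx"];T=c["camera_from_world"]
    p=T[:3,:3]@np.asarray(P,float)+T[:3,3]
    if name=="wrist":
        r=np.hypot(p[0],p[1]); th=np.arctan2(r,p[2]); u,v=(p[0]/r*th,p[1]/r*th) if r>1e-9 else (0,0)
    else: u,v=p[0]/p[2],p[1]/p[2]
    return np.array([K[0,0]*u+K[0,2],K[1,1]*v+K[1,2]])
def goto(P,ydir=None):
    """delta in drive units to reach TCP P (world), jaw y axis angle ydir (rad, world, mod pi)"""
    s=sense();R=s["eef_rot"];d=R.T@(np.asarray(P)-s["ee_pos"])/0.04
    turn=0
    if ydir is not None:
        a=np.arctan2(R[1,1],R[0,1]); e=(ydir-a+np.pi/2)%np.pi-np.pi/2
        turn=-e*180/np.pi/6   # tool x points down
    print("tcp",np.round(s["ee_pos"],4),"yang",round(np.arctan2(R[1,1],R[0,1]),3),"w",round(s["gripper_width"],4),"F",np.round(s["force"],1),"t",s["clock"],"q6",round(s["qpos"][5],2))
    print("  -> d",np.round(d,3),"turn",round(turn,3), "alt",round(turn+30*(-1 if turn>0 else 1),3))
def rect(pts):
    (c,sz,a)=cv2.minAreaRect(np.asarray(pts,np.float32)[:,:2]);return c,sz,a
E
python3 - <<'E'
from h import *
C=calibration("top")
f=lambda p:(170+p[0]/2.2857,100+p[1]/2.2857)
car=[bp("top",f(p),.008,C) for p in [(75,194),(206,207),(191,338),(55,326)]]
tr=[bp("top",f(p),.02,C) for p in [(288,213),(411,227),(400,350),(274,338)]]
st=[bp("top",f(p),.036,C) for p in [(528,200),(640,195),(659,324),(545,334)]]
for n,q in [("car",car),("tray",tr),("stand",st)]:
    q=np.array(q)[:,:2]; print(n,np.round(q,3).tolist(),"c",q.mean(0).round(4),"sides",[round(float(np.linalg.norm(q[i]-q[(i+1)%4])),3) for i in range(4)],"dirs",[round(float(np.arctan2(*(q[(i+1)%4]-q[i])[::-1])),3) for i in range(4)])
for n,p,z in [("grip",(258,262),.08),("knob",(110,250),.117),("p",(92,222),.08),("p",(155,228),.08),("p",(148,292),.08),("lampA",(660,225),.25),("lampB",(753,220),.25),("cup",(307,62),.085),("rab",(188,143),.04),("tum",(655,440),.198)]:
    print(n,bp("top",f(p),z,C).round(3))
E
```

```text
car [[0.626, 0.346], [0.61, 0.174], [0.438, 0.187], [0.453, 0.36]] c [0.5316 0.2669] sides [0.173, 0.172, 0.174, 0.174] dirs [-1.662, 3.066, 1.489, -0.081]
tray [[0.6, 0.066], [0.583, -0.095], [0.424, -0.079], [0.438, 0.081]] c [ 0.5114 -0.007 ] sides [0.162, 0.16, 0.161, 0.163] dirs [-1.676, 3.042, 1.482, -0.093]
stand [[0.618, -0.247], [0.626, -0.395], [0.457, -0.408], [0.444, -0.262]] c [ 0.5362 -0.3279] sides [0.148, 0.169, 0.147, 0.174] dirs [-1.514, -3.062, 1.662, 0.085]
grip [0.526 0.099 0.08 ]
knob [0.533 0.269 0.117]
p [0.574 0.302 0.08 ]
p [0.567 0.225 0.08 ]
p [0.488 0.23  0.08 ]
lampA [ 0.541 -0.329  0.25 ]
lampB [ 0.548 -0.427  0.25 ]
cup [0.783 0.042 0.085]
rab [0.688 0.196 0.04 ]
tum [ 0.322 -0.329  0.198]
```

```bash
python3 - <<'E'
from h import *
goto([.17,-.6,.37]); goto([.45,.22,.37],-0.08)
E
```

```text
tcp [ 0.1702 -0.6014  0.2313] yang -1.295 w 0.0852 F [-0.4  0.4 -0.6] t 1.05 q6 -0.11
  -> d [-3.467 -0.035 -0.005] turn 0 alt 30
tcp [ 0.1702 -0.6014  0.2313] yang -1.295 w 0.0852 F [-0.4  0.4 -0.6] t 1.05 q6 -0.11
  -> d [ -3.467 -17.854 -12.322] turn -11.603 alt 18.397
```

drive_tool(targets=[[-1.7, 0, 0, 0], [-3.4, 0, 0, 0], [-3.4, 0, 0, 0], [-3.4, -17.8, -12.3, -11.6], [-3.4, -17.8, -12.3, -11.6], [-3.4, -17.8, -12.3, -11.6], [-3.4, -17.8, -12.3, -11.6], [-3.4, -17.8, -12.3, -11.6], [-3.4, -17.8, -12.3, -11.6], [-3.4, -17.8, -12.3, -11.6], [-3.4, -17.8, -12.3, -11.6], [-3.4, -17.8, -12.3, -11.6]])

```text
clock: 2.05
ee_pos: [0.2914, -0.2446, 0.3612]
eef_rot: [[0.001, 0.986, -0.164], [-0.001, -0.164, -0.986], [-1.0, 0.001, 0.0]]
force: [1.5, -0.8, 0.7]
gripper_width: 0.0854
```

```bash
python3 - <<'E'
from h import *
goto([.45,.22,.37],-0.08)
E
```

```text
tcp [ 0.2914 -0.2446  0.3612] yang -0.165 w 0.0854 F [ 1.5 -0.8  0.7] t 2.05 q6 -0.72
  -> d [ -0.223   2.006 -12.109] turn -0.81 alt 29.19
```

drive_tool(targets=[[-0.2, 2, -12.1, -0.8], [-0.2, 2, -12.1, -0.8], [-0.2, 2, -12.1, -0.8], [-0.2, 2, -12.1, -0.8], [-0.2, 2, -12.1, -0.8], [-0.2, 2, -12.1, -0.8], [-0.2, 2, -12.1, -0.8], [-0.2, 2, -12.1, -0.8], [-0.2, 2, -12.1, -0.8], [-0.2, 2, -12.1, -0.8], [-0.2, 2, -12.1, -0.8], [-0.2, 2, -12.1, -0.8]])

```text
clock: 3.05
ee_pos: [0.4523, 0.2202, 0.3692]
eef_rot: [[0.001, 0.996, -0.084], [0.001, -0.084, -0.996], [-1.0, 0.001, -0.001]]
force: [0.3, -1.1, 0.4]
gripper_width: 0.0853
```

```bash
python3 - <<'E'
from h import *
goto([.45,.22,.37],-0.08)
c=calibration("wrist"); print(ray("wrist",(320,200),c))
im=snapshot("wrist"); cv2.imwrite("pics/w1.png",im)
E
```

```text
tcp [0.4523 0.2202 0.3692] yang -0.084 w 0.0853 F [ 0.3 -1.1  0.4] t 3.05 q6 0.4
  -> d [-0.021 -0.056  0.009] turn -0.039 alt 29.961
(array([0.45920717, 0.2921442 , 0.5118138 ]), array([-0.01659767, -0.28750222, -0.95763615]))
```

View pics/w1.png

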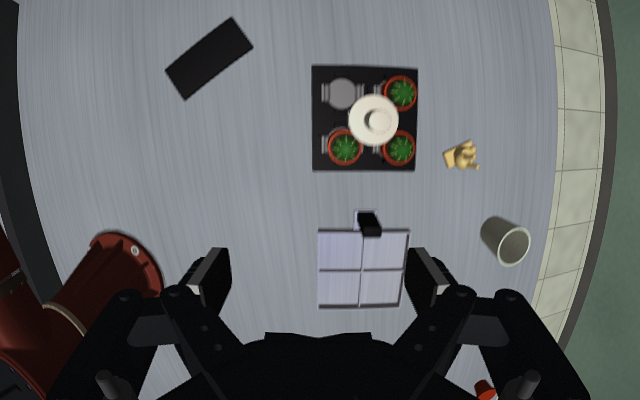

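```bash
python3 - <<'E'
from h import *
im=cv2.imread("pics/w1.png")
c=im[50:320,290:450]; s=600/c.shape[0]; print(s)
cv2.imwrite("pics/w1c.png",cv2.resize(c,None,fx=s,fy=s,interpolation=cv2.INTER_CUBIC))
C=calibration("wrist")
for l in ["hold_down","pot1","tray","carrier"]:
    for d in silhouettes("wrist",l)[:4]: print(l,np.round(d["extent"],1),round(d["confidence"],2))
E
```

```text
2.2222222222222223
hold_down [373.  120.2  49.3  47.2] 0.65
hold_down [361.9 259.5  91.2  99.6] 0.5
pot1 [397.3 148.9  31.8  36.4] 0.93
pot1 [341.8 149.2  38.   36.5] 0.7
pot1 [397.6  95.5  35.7  33.4] 0.64
tray [363.1 259.2  92.5 101. ] 0.83
carrier [363.3 119.4 107.4 111.5] 0.75
carrier [398.1  94.9  34.5  31.3] 0.45
```

View pics/w1c.png

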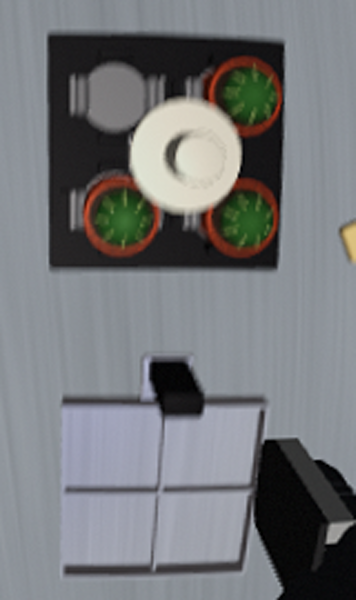

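```bash
python3 - <<'E'
from h import *
C=calibration("wrist")
f=lambda p:(290+p[0]/2.2222,50+p[1]/2.2222)
B=lambda p,z:bp("wrist",f(p),z,C)
car=[B(p,.008) for p in [(50,34),(283,42),(276,268),(50,268)]]
tr=[B(p,.02) for p in [(63,399),(266,399),(241,571),(64,574)]]
for n,q in [("car",car),("tray",tr)]:
    q=np.array(q)[:,:2]; print(n,np.round(q,3).tolist(),"c",q.mean(0).round(4),"sides",[round(float(np.linalg.norm(q[i]-q[(i+1)%4])),3) for i in range(4)],"dirs",[round(float(np.arctan2(*(q[(i+1)%4]-q[i])[::-1])),3) for i in range(4)])
for n,p,z in [("sock",(114,97),.008),("disc",(186,155),.081),("knob",(205,155),.125),("rim",(245,97),.073),("rim",(241,218),.073),("rim",(122,217),.073),("grip",(182,403),.08),("traycross",(160,490),.013)]: print(n,B(p,z).round(4))
goto([.535,.266,.2],-.085)
E
```

```text
car [[0.456, 0.361], [0.628, 0.347], [0.614, 0.175], [0.441, 0.188]] c [0.5351 0.268 ] sides [0.172, 0.173, 0.174, 0.173] dirs [-0.078, -1.651, 3.065, 1.483]
tray [[0.442, 0.088], [0.603, 0.072], [0.587, -0.095], [0.429, -0.079]] c [ 0.5153 -0.0033] sides [0.161, 0.168, 0.159, 0.167] dirs [-0.097, -1.667, 3.039, 1.491]
sock [0.4983 0.3108 0.008 ]
disc [0.535  0.2684 0.081 ]
knob [0.5382 0.2699 0.125 ]
rim [0.5778 0.3039 0.073 ]
rim [0.5708 0.225  0.073 ]
rim [0.4925 0.2309 0.073 ]
grip [0.5253 0.102  0.08  ]
traycross [ 0.5157 -0.0045  0.013 ]
tcp [0.4518 0.2166 0.3689] yang -0.086 w 0.0856 F [ 0.  -0.4  0.3] t 3.3 q6 0.39
  -> d [ 4.22   1.969 -1.412] turn -0.008 alt 29.992
```

drive_tool(targets=[[1, 1.0, -0.7, 0], [2, 1.9, -1.4, 0], [3, 1.9, -1.4, 0], [3.9, 1.9, -1.4, 0], [4.2, 1.9, -1.4, 0], [4.2, 1.9, -1.4, 0], [4.2, 1.9, -1.4, 0], [4.2, 1.9, -1.4, 0]], hand=65)

```text
clock: 3.97
ee_pos: [0.5338, 0.2655, 0.2037]
eef_rot: [[0.003, 0.996, -0.088], [0.001, -0.088, -0.996], [-1.0, 0.003, -0.001]]
force: [0.9, 0.2, 0.4]
gripper_width: 0.0651
```

```bash
cat >> h.py <<'E'
def wshot(fn):
    C=calibration("wrist"); im=snapshot("wrist"); cv2.imwrite(fn,im); return im,C
E
python3 - <<'E'
from h import *
im,C=wshot("pics/w2.png"); np.save("C2.npy",C,allow_pickle=True)
goto([.535,.268,.2],-.085)
E
```

```text
tcp [0.5345 0.266  0.205 ] yang -0.087 w 0.0652 F [ 0.8 -0.4  0.4] t 4.0167 q6 0.43
  -> d [ 0.126  0.007 -0.05 ] turn -0.023 alt 29.977
```

View pics/w2.png

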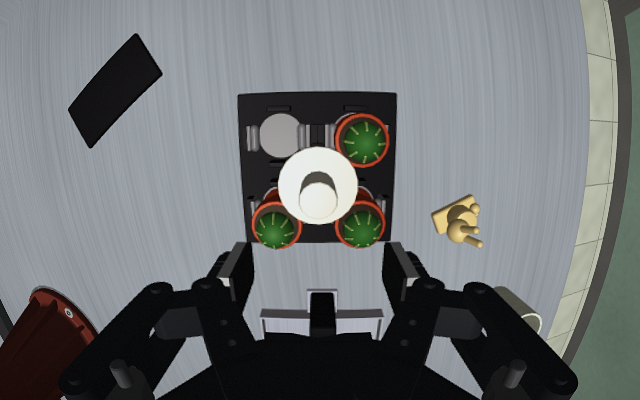

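```bash
python3 - <<'E'
from h import *
C=np.load("C2.npy",allow_pickle=True).item()
for n,p,z in [("knob",(318,199),.125),("disc",(317.5,186),.081),("sock",(282,135),.008),("c1",(238,94),.008),("c2",(397,94),.008),("c3",(392,242),.008),("r1",(362,140),.073),("r2",(274.5,225),.073),("r3",(360.5,222),.073)]:
    print(n,bp("wrist",p,z,C).round(4))
print(ray("wrist",(318,199),C)[0])
E
```

```text
knob [0.5356 0.2719 0.125 ]
disc [0.5353 0.2709 0.081 ]
sock [0.5002 0.3134 0.008 ]
c1 [0.4562 0.3645 0.008 ]
c2 [0.6299 0.3493 0.008 ]
c3 [0.6183 0.1746 0.008 ]
r1 [0.5782 0.3075 0.073 ]
r2 [0.491  0.2344 0.073 ]
r3 [0.5727 0.2302 0.073 ]
[0.54059616 0.33745246 0.34637697]
```

drive_tool(targets=[[0.8, 0, -0.1, 0], [1.6, 0, -0.1, 0], [2.2, 0, -0.1, 0], [2.6, 0, -0.1, 0], [2.78, 0, -0.1, 0], [2.78, 0, -0.1, 0], [2.78, 0, -0.1, 0]])

```text
clock: 4.6
ee_pos: [0.5348, 0.2707, 0.0926]
eef_rot: [[0.004, 0.996, -0.086], [0.001, -0.086, -0.996], [-1.0, 0.004, -0.002]]
force: [-0.2, 0.0, 0.3]
gripper_width: 0.0653
```

drive_tool(targets=[[0, 0, 0, 0], [0, 0, 0, 0], [0, 0, 0, 0], [0, 0, 0, 0], [0, 0, 0, 0], [0, 0, 0, 0]], hand=15, grip_force=80)

```text
clock: 5.1
ee_pos: [0.5346, 0.2708, 0.0921]
eef_rot: [[0.003, 0.996, -0.086], [0.001, -0.086, -0.996], [-1.0, 0.003, -0.002]]
force: [-0.3, -0.9, 5.6]
gripper_width: 0.0284
```

```bash
python3 - <<'E'
from h import *
goto([.535,.2695,.2],-.085)
E
```

```text
tcp [0.5346 0.2708 0.0921] yang -0.086 w 0.0284 F [-0.3 -0.9  5.6] t 5.1 q6 0.44
  -> d [-2.697  0.023  0.028] turn -0.012 alt 29.988
```

drive_tool(targets=[[-0.1, 0, 0, 0], [-0.2, 0, 0, 0], [-0.35, 0, 0, 0], [-0.5, 0, 0, 0], [-0.7, 0, 0, 0], [-0.9, 0, 0, 0], [-1.2, 0, 0, 0], [-1.6, 0, 0, 0], [-2.0, 0, 0, 0], [-2.5, 0, 0, 0], [-2.8, 0, 0, 0], [-2.8, 0, 0, 0]])

```text
clock: 6.1
ee_pos: [0.5356, 0.2714, 0.2074]
eef_rot: [[0.008, 0.996, -0.086], [0.003, -0.086, -0.996], [-1.0, 0.008, -0.004]]
force: [1.1, 0.8, -0.5]
gripper_width: 0.0283
```

```bash
python3 - <<'E'
from h import *
im,C=wshot("pics/w3.png")
goto([.52,.45,.205],-.085)
goto([.52,.45,.088],-.085)
E
```

```text
tcp [0.5345 0.2709 0.2051] yang -0.086 w 0.0282 F [-0.7 -0.9 -1.5] t 6.15 q6 0.44
  -> d [ 0.009 -0.747 -4.43 ] turn -0.011 alt 29.989
tcp [0.5345 0.2709 0.2051] yang -0.086 w 0.0282 F [-0.7 -0.9 -1.5] t 6.15 q6 0.44
  -> d [ 2.934 -0.762 -4.422] turn -0.011 alt 29.989
```

View pics/w3.png

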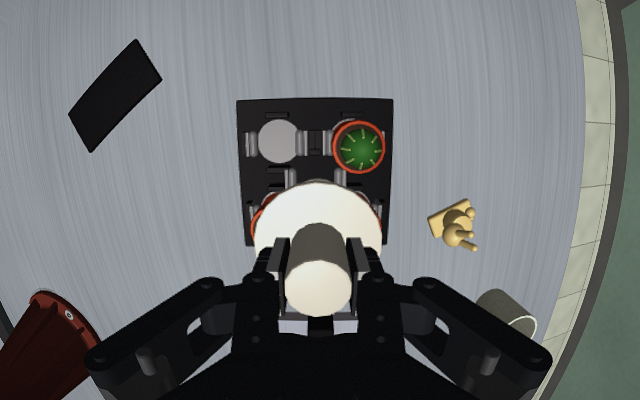

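drive_tool(targets=[[0, -0.2, -1, 0], [0, -0.4, -2, 0], [0, -0.6, -3, 0], [0, -0.75, -4, 0], [0, -0.75, -4.4, 0], [0.8, -0.75, -4.4, 0], [1.6, -0.75, -4.4, 0], [2.2, -0.75, -4.4, 0], [2.6, -0.75, -4.4, 0], [2.9, -0.75, -4.4, 0], [3.0, -0.75, -4.4, 0], [3.0, -0.75, -4.4, 0]])

```text
clock: 7.15
ee_pos: [0.5167, 0.4477, 0.083]
eef_rot: [[-0.005, 0.996, -0.086], [-0.002, -0.086, -0.996], [-1.0, -0.004, 0.003]]
force: [-5.1, -2.9, 8.3]
gripper_width: 0.0278
```

```bash
python3 - <<'E'
from h import *
goto([.52,.45,.084],-.085)
E
```

```text
tcp [0.5167 0.4477 0.083 ] yang -0.086 w 0.0278 F [-5.1 -2.9  8.3] t 7.15 q6 0.7
  -> d [-0.026  0.077 -0.064] turn -0.012 alt 29.988
```

drive_tool(targets=[[0, 0, 0, 0], [0, 0, 0, 0], [0, 0, 0, 0], [0, 0, 0, 0], [-0.3, 0, 0, 0], [-1, 0, 0, 0], [-2, 0, 0, 0], [-3, 0, 0, 0], [-3, 0, 0, 0], [-3, 0, 0, 0]], hand=68)

```text
clock: 7.98
ee_pos: [0.521, 0.45, 0.2084]
eef_rot: [[0.009, 0.996, -0.086], [0.006, -0.086, -0.996], [-1.0, 0.008, -0.007]]
force: [0.3, 1.3, -0.0]
gripper_width: 0.0681
```

```bash
python3 - <<'E'
from h import *
im,C=wshot("pics/w4.png")
cv2.imwrite("pics/top4.png",snapshot("top")[60:360,140:540])
goto([.5,.345,.2],.70)
E
```

```text
tcp [0.5182 0.4481 0.2024] yang -0.086 w 0.068 F [-0.7  0.1 -0.6] t 8.0833 q6 0.7
  -> d [ 0.06  -0.23   2.606] turn -7.508 alt 22.492
```

View pics/w4.png

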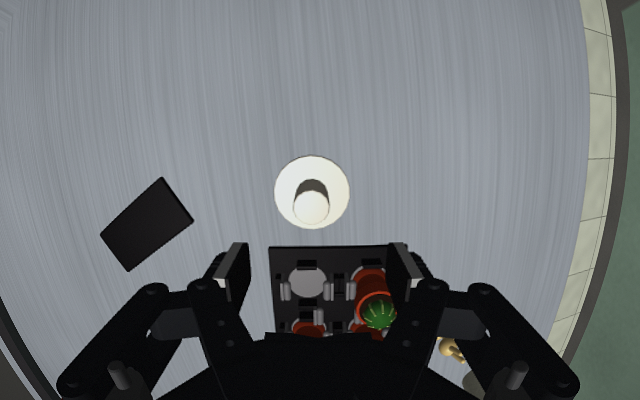

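View pics/top4.png

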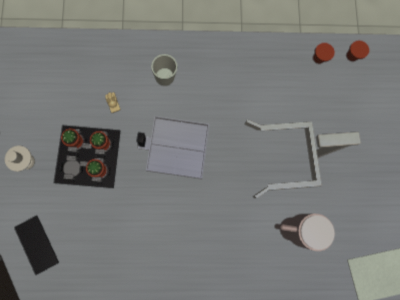

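```bash
python3 - <<'E'
from h import *
goto([.5783,.3065,.15],.70)
E
```

```text
tcp [0.5182 0.4481 0.2024] yang -0.086 w 0.068 F [-0.7  0.1 -0.6] t 8.0833 q6 0.7
  -> d [1.31  1.803 3.397] turn -7.508 alt 22.492
```

drive_tool(targets=[[0, 0.4, 0.8, -1.1], [0, 0.9, 1.6, -2.2], [0, 1.3, 2.4, -3.3], [0, 1.8, 3.3, -4.4], [0, 1.8, 3.4, -5.5], [0, 1.8, 3.4, -6.6], [0.4, 1.8, 3.4, -7.5], [0.9, 1.8, 3.4, -7.5], [1.3, 1.8, 3.4, -7.5], [1.3, 1.8, 3.4, -7.5], [1.3, 1.8, 3.4, -7.5], [1.3, 1.8, 3.4, -7.5]])

```text
clock: 9.08
ee_pos: [0.5779, 0.3064, 0.1494]
eef_rot: [[-0.001, 0.765, 0.644], [-0.0, 0.644, -0.765], [-1.0, -0.001, -0.0]]
force: [0.2, 0.6, 0.1]
gripper_width: 0.0684
```

```bash
python3 - <<'E'
from h import *
im,C=wshot("pics/w5.png");np.save("C5.npy",C,allow_pickle=True)
goto([.5783,.3065,.0435],.70)
E
```

```text
tcp [0.5786 0.3067 0.1505] yang 0.699 w 0.0678 F [ 0.9 -0.1  0. ] t 9.1333 q6 -0.32
  -> d [ 2.674e+00 -1.100e-02 -2.000e-03] turn -0.007 alt 29.993
```

View pics/w5.png

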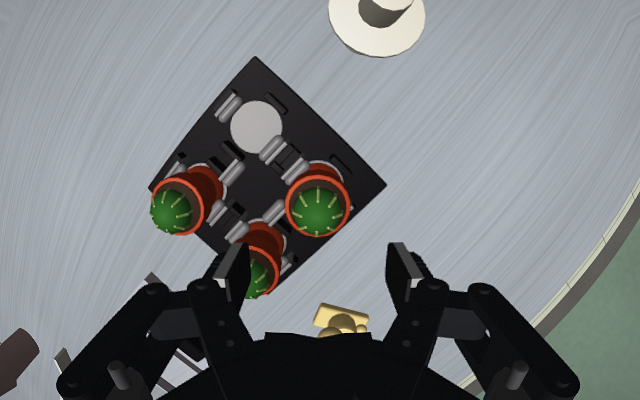

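```bash
python3 - <<'E'
from h import *
C=np.load("C5.npy",allow_pickle=True).item()
print(bp("wrist",(318,206),.073,C),bp("wrist",(256,126),.008,C),bp("wrist",(178,207),.073,C))
E
```

```text
[0.57841458 0.30794988 0.073     ] [0.49840955 0.31420139 0.008     ] [0.49361724 0.23485465 0.073     ]
```

drive_tool(targets=[[0.8, 0, -0.02, 0], [1.6, 0, -0.02, 0], [2.2, 0, -0.02, 0], [2.5, 0, -0.02, 0], [2.67, 0, -0.02, 0], [2.67, 0, -0.02, 0], [2.67, 0, -0.02, 0]])

```text
clock: 9.72
ee_pos: [0.579, 0.3076, 0.0447]
eef_rot: [[0.002, 0.765, 0.644], [0.001, 0.644, -0.765], [-1.0, 0.002, 0.001]]
force: [0.8, -0.8, 0.1]
gripper_width: 0.0682
```

drive_tool(targets=[[0, 0, 0, 0], [0, 0, 0, 0], [0, 0, 0, 0], [0, 0, 0, 0], [0, 0, 0, 0]], hand=35, grip_force=70)

```text
clock: 10.13
ee_pos: [0.5793, 0.3076, 0.046]
eef_rot: [[0.003, 0.765, 0.644], [0.001, 0.644, -0.765], [-1.0, 0.003, 0.001]]
force: [-1.4, -1.0, 6.5]
gripper_width: 0.0483
```

drive_tool(targets=[[-0.1, 0, 0, 0], [-0.2, 0, 0, 0], [-0.35, 0, 0, 0], [-0.5, 0, 0, 0], [-0.7, 0, 0, 0], [-0.9, 0, 0, 0], [-1.2, 0, 0, 0], [-1.6, 0, 0, 0], [-2.2, 0, 0, 0], [-2.9, 0, 0, 0], [-3.5, 0, 0, 0], [-3.5, 0, 0, 0]])

```text
clock: 11.13
ee_pos: [0.582, 0.309, 0.1921]
eef_rot: [[0.013, 0.765, 0.644], [0.005, 0.644, -0.765], [-1.0, 0.013, 0.004]]
force: [0.5, -0.1, 0.6]
gripper_width: 0.0481
```

```bash
python3 - <<'E'
from h import *
im,C=wshot("pics/w6.png")
goto([.57,.3065,.18],.70)
im=snapshot("top"); c=im[150:290,270:380]; cv2.imwrite("pics/top6.png",cv2.resize(c,None,fx=4.2,fy=4.2,interpolation=cv2.INTER_CUBIC))
for l in ["tray","tray_grip"]: print([(np.round(d["extent"],1).tolist(),round(d["confidence"],2)) for d in find_in("top",l)])
E
```

```text
tcp [0.5808 0.3084 0.1891] yang 0.699 w 0.0483 F [ 0.5  0.4 -1.1] t 11.1833 q6 -0.32
  -> d [ 0.226 -0.239 -0.137] turn -0.007 alt 29.993
[([313.6, 208.4, 69.4, 63.9], 0.79), ([442.8, 218.3, 118.1, 77.3], 0.2)]
[([311.1, 208.7, 72.7, 62.3], 0.84)]
```

View pics/w6.png

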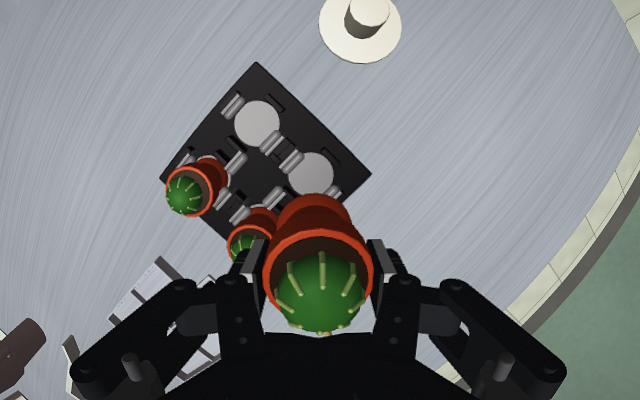

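View pics/top6.png

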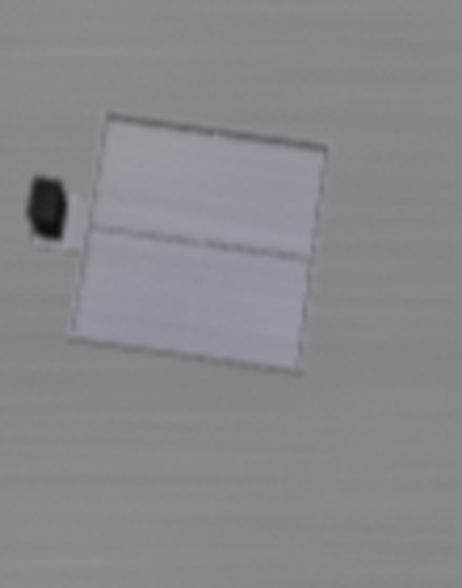

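Pot A is held. The tray has been knocked towards +x, so I'm measuring it again from its corners in top6: (108,114), (327,148), (300,372), (70,339).

```bash
cat >> h.py <<'E'
def quad(name,px,z,cal=None):
    q=np.array([bp(name,p,z,cal) for p in px])[:,:2]; c=q.mean(0)
    y=((q[0]+q[3])-(q[1]+q[2])) # +y side minus -y side
    x=((q[0]+q[1])-(q[2]+q[3]))
    ay=np.arctan2(y[1],y[0])-np.pi/2; ax=np.arctan2(x[1],x[0])
    print("c",c.round(4),"yaw",round(ay,3),round(ax,3),"sides",[round(float(np.linalg.norm(q[i]-q[(i+1)%4])),3) for i in range(4)])
    return c,(ax+ay)/2
def cells(c,a,d=.041):
    R=np.array([[np.cos(a),-np.sin(a)],[np.sin(a),np.cos(a)]])
    for sx in (1,-1):
        for sy in (1,-1): print("cell",sx,sy,(c+R@[sx*d,sy*d]).round(4))
    print("grip",(c+R@[0,.108]).round(4))
E
python3 - <<'E'
from h import *
c,a=quad("top",[(270+x/4.2,150+y/4.2) for x,y in [(108,114),(327,148),(300,372),(70,339)]],.02)
cells(c,a)
print(bp("top",(270+47/4.2,150+200/4.2),.08))
E
```

```text
c [ 5.575e-01 -2.000e-04] yaw -0.141 -0.137 sides [0.159, 0.162, 0.162, 0.164]
cell 1 1 [0.6038 0.0347]
cell 1 -1 [ 0.5925 -0.0465]
cell -1 1 [0.5226 0.0461]
cell -1 -1 [ 0.5113 -0.0351]
grip [0.5725 0.1068]
[0.57413264 0.10472905 0.08      ]
```

```bash
python3 - <<'E'
from h import *
goto([.596,-.0455,.16],.65)
E
```

```text
tcp [0.5767 0.3067 0.182 ] yang 0.699 w 0.0484 F [ 0.1  0.1 -1.6] t 11.3333 q6 -0.32
  -> d [ 0.557 -5.297  7.05 ] turn 0.47 alt -29.53
```

drive_tool(targets=[[0, -0.5, 0.7, 0], [0, -1.1, 1.4, 0.4], [0, -1.7, 2.2, 0.4], [0, -2.3, 3, 0.4], [0, -2.9, 3.8, 0.4], [0, -3.5, 4.6, 0.4], [0, -4.1, 5.4, 0.4], [0, -4.7, 6.2, 0.4], [0.2, -5.1, 6.8, 0.4], [0.4, -5.3, 7.05, 0.4], [0.5, -5.3, 7.05, 0.4], [0.5, -5.3, 7.05, 0.4]])

```text
clock: 12.33
ee_pos: [0.5945, -0.0448, 0.1596]
eef_rot: [[-0.006, 0.793, 0.61], [0.002, 0.61, -0.793], [-1.0, -0.004, -0.006]]
force: [0.1, 0.8, -1.0]
gripper_width: 0.0485
```

drive_tool(targets=[[0, 0, 0, 0], [0, 0, 0, 0], [0, 0, 0, 0]])

```text
clock: 12.58
ee_pos: [0.5971, -0.0436, 0.1633]
eef_rot: [[0.0, 0.79, 0.613], [0.0, 0.613, -0.79], [-1.0, 0.0, -0.0]]
force: [0.6, 0.4, -1.3]
gripper_width: 0.0482
```

```bash
python3 - <<'E'
from h import *
im,C=wshot("pics/w7.png");np.save("C7.npy",C,allow_pickle=True)
goto([.596,-.0455,.042],.65)
E
```

```text
tcp [ 0.5972 -0.0438  0.1635] yang 0.659 w 0.0483 F [-0.6  0.  -1.6] t 12.6333 q6 -0.85
  -> d [ 3.038 -0.052  0.013] turn 0.089 alt -29.911
```

View pics/w7.png

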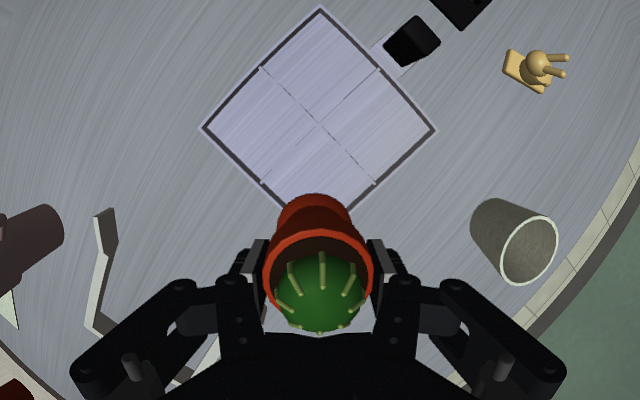

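```bash
python3 - <<'E'
from h import *
C=np.load("C7.npy",allow_pickle=True).item()
B=lambda p,z:bp("wrist",p,z,C)[:2]
l,r,t=B((199,128),.02),B((436,130),.02),B((320,7),.02)
print(l,r,t,"c",(l+r)/2,"x",B((320,122),.013),np.linalg.norm(l-t),np.linalg.norm(r-t))
d=r-t;e=t-l;print("yaw",np.arctan2(d[1],d[0]),np.arctan2(e[1],e[0])-np.pi/2)
a=(np.arctan2(d[1],d[0])+np.arctan2(e[1],e[0])-np.pi/2)/2
cells((l+r)/2,a)
goto([.596,-.0455,.042],.65)
E
```

```text
[ 0.47244598 -0.06725953] [0.65400769 0.07098491] [0.49580198 0.0925386 ] c [0.56322683 0.00186269] x [0.56325352 0.00559611] 0.16149595230076053 0.15966717703328953
yaw -0.13540472586083835 -0.1451317450980818
cell 1 1 [0.6096 0.0367]
cell 1 -1 [ 0.5981 -0.0445]
cell -1 1 [0.5284 0.0482]
cell -1 -1 [ 0.5169 -0.033 ]
grip [0.5783 0.1088]
tcp [ 0.5972 -0.0438  0.1635] yang 0.659 w 0.0483 F [-0.6  0.  -1.6] t 12.6333 q6 -0.85
  -> d [ 3.038 -0.052  0.013] turn 0.089 alt -29.911
```

drive_tool(targets=[[0.7, 0, 0, 0], [1.4, 0, 0, 0], [2.0, 0, 0, 0], [2.5, 0, 0, 0], [2.8, 0, 0, 0], [2.95, 0, 0, 0], [3.05, 0, 0, 0], [3.07, 0, 0, 0], [3.07, 0, 0, 0], [3.07, 0, 0, 0]])

```text
clock: 13.47
ee_pos: [0.5983, -0.0454, 0.0417]
eef_rot: [[0.003, 0.792, 0.611], [-0.0, 0.611, -0.792], [-1.0, 0.002, 0.002]]
force: [-1.1, -0.0, -1.4]
gripper_width: 0.0483
```

drive_tool(targets=[[0.03, 0, 0, 0], [0.06, 0, 0, 0], [0.06, 0, 0, 0], [0.06, 0, 0, 0]])

```text
clock: 13.8
ee_pos: [0.5986, -0.0457, 0.041]
eef_rot: [[0.003, 0.792, 0.611], [-0.001, 0.611, -0.792], [-1.0, 0.002, 0.002]]
force: [-2.5, 0.1, 9.3]
gripper_width: 0.0481
```

Contact. Releasing and raising.

drive_tool(targets=[[0, 0, 0, 0], [0, 0, 0, 0], [0, 0, 0, 0], [0, 0, 0, 0], [-0.3, 0, 0, 0], [-1, 0, 0, 0], [-2, 0, 0, 0], [-3, 0, 0, 0], [-3.5, 0, 0, 0], [-3.5, 0, 0, 0], [-3.5, 0, 0, 0]], hand=68)

```text
clock: 14.72
ee_pos: [0.5985, -0.0455, 0.1809]
eef_rot: [[0.005, 0.792, 0.611], [-0.001, 0.611, -0.792], [-1.0, 0.003, 0.004]]
force: [-0.5, 0.5, -0.4]
gripper_width: 0.0679
```

```bash
python3 - <<'E'
from h import *
im,C=wshot("pics/w8.png")
goto([.572,.2275,.15],.70)
E
```

```text
tcp [ 0.5969 -0.0452  0.1784] yang 0.657 w 0.0679 F [-0.8 -0.7 -0.4] t 14.7667 q6 -0.85
  -> d [ 0.709  3.673 -5.777] turn -0.408 alt 29.592
```

View pics/w8.png

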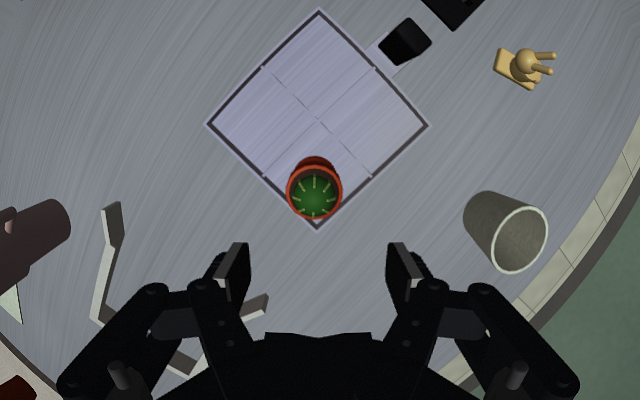

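Pot A stands upright in the (+,-) cell, at pixel (315,190). Next is pot B.

drive_tool(targets=[[0, 0.5, -0.8, 0], [0, 1.0, -1.6, -0.4], [0, 1.5, -2.4, -0.4], [0, 2.0, -3.2, -0.4], [0, 2.5, -4.0, -0.4], [0, 3.0, -4.8, -0.4], [0.2, 3.4, -5.4, -0.4], [0.5, 3.68, -5.78, -0.4], [0.7, 3.68, -5.78, -0.4], [0.7, 3.68, -5.78, -0.4], [0.7, 3.68, -5.78, -0.4], [0.7, 3.68, -5.78, -0.4]])

```text
clock: 15.77
ee_pos: [0.572, 0.2264, 0.1491]
eef_rot: [[-0.002, 0.766, 0.643], [-0.001, 0.643, -0.766], [-1.0, -0.002, -0.0]]
force: [0.6, 0.0, -0.4]
gripper_width: 0.0682
```

```bash
python3 - <<'E'
from h import *
im,C=wshot("pics/w9.png");np.save("C9.npy",C,allow_pickle=True)
goto([.572,.228,.0445],.70)
E
```

```text
tcp [0.5725 0.2264 0.1498] yang 0.697 w 0.0678 F [-0.6 -0.2 -0.4] t 15.8167 q6 -0.43
  -> d [ 2.633  0.017 -0.039] turn -0.024 alt 29.976
```

View pics/w9.png

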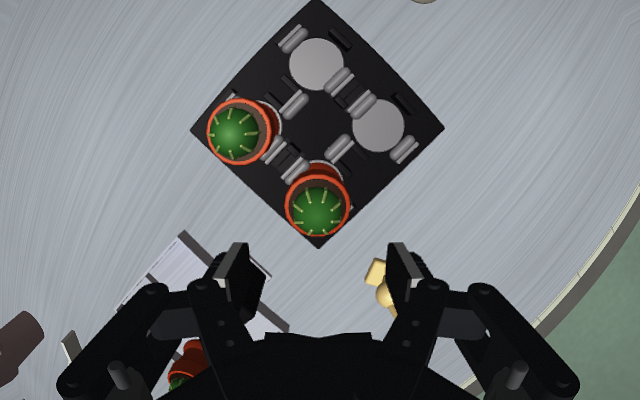

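drive_tool(targets=[[0.8, 0, -0.03, 0], [1.6, 0, -0.03, 0], [2.2, 0, -0.03, 0], [2.5, 0, -0.03, 0], [2.65, 0, -0.03, 0], [2.65, 0, -0.03, 0], [2.65, 0, -0.03, 0]])

```text
clock: 16.4
ee_pos: [0.5728, 0.2286, 0.0453]
eef_rot: [[0.002, 0.766, 0.643], [0.001, 0.643, -0.766], [-1.0, 0.002, 0.001]]
force: [0.9, -0.2, 0.4]
gripper_width: 0.0682
```

drive_tool(targets=[[0, 0, 0, 0], [0, 0, 0, 0], [0, 0, 0, 0], [0, 0, 0, 0], [0, 0, 0, 0]], hand=35)

```text
clock: 16.82
ee_pos: [0.5728, 0.2288, 0.0466]
eef_rot: [[0.003, 0.765, 0.644], [0.0, 0.644, -0.765], [-1.0, 0.002, 0.002]]
force: [-1.7, -0.6, 5.9]
gripper_width: 0.0483
```

drive_tool(targets=[[-0.1, 0, 0, 0], [-0.2, 0, 0, 0], [-0.35, 0, 0, 0], [-0.5, 0, 0, 0], [-0.7, 0, 0, 0], [-0.9, 0, 0, 0], [-1.2, 0, 0, 0], [-1.6, 0, 0, 0], [-2.2, 0, 0, 0], [-2.9, 0, 0, 0], [-3.4, 0, 0, 0], [-3.4, 0, 0, 0]])

```text
clock: 17.82
ee_pos: [0.5758, 0.2299, 0.1878]
eef_rot: [[0.013, 0.765, 0.644], [0.004, 0.644, -0.765], [-1.0, 0.012, 0.005]]
force: [2.2, -0.1, -0.2]
gripper_width: 0.0481
```

```bash
python3 - <<'E'
from h import *
im,C=wshot("pics/w10.png")
goto([.517,-.034,.16],.65)
im=snapshot("top"); c=im[150:290,270:380]; cv2.imwrite("pics/top10.png",cv2.resize(c,None,fx=4.2,fy=4.2,interpolation=cv2.INTER_CUBIC))
E
```

```text
tcp [0.5743 0.2295 0.1848] yang 0.699 w 0.0482 F [ 0.5 -0.2 -1.7] t 17.8667 q6 -0.43
  -> d [ 0.591 -5.341  4.118] turn 0.47 alt -29.53
```

View pics/w10.png

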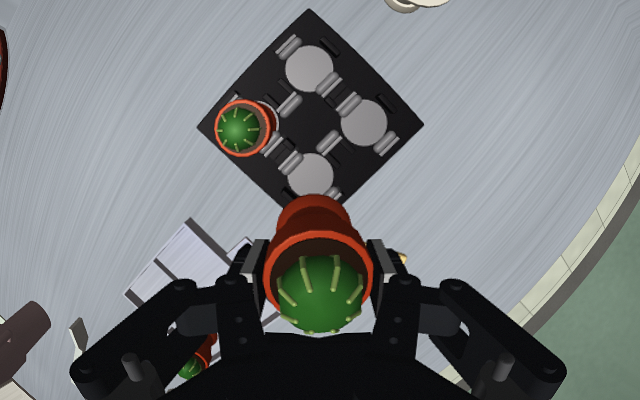

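View pics/top10.png

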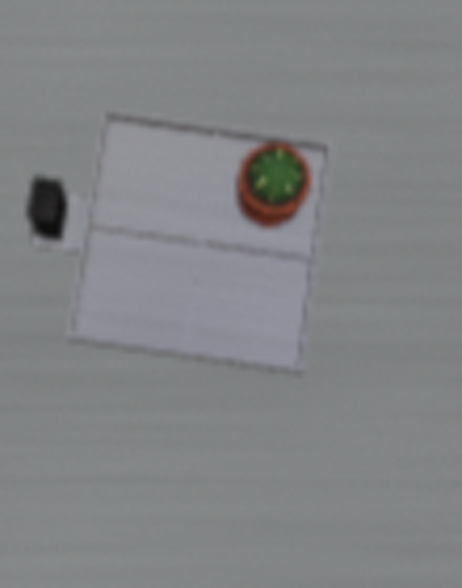

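drive_tool(targets=[[0, -0.6, 0.5, 0], [0, -1.2, 0.9, 0.4], [0, -1.9, 1.5, 0.4], [0, -2.6, 2, 0.4], [0, -3.3, 2.5, 0.4], [0, -4.0, 3.1, 0.4], [0, -4.6, 3.6, 0.4], [0.2, -5.1, 3.9, 0.4], [0.4, -5.3, 4.1, 0.4], [0.5, -5.33, 4.1, 0.4], [0.5, -5.33, 4.1, 0.4], [0.5, -5.33, 4.1, 0.4]])

```text
clock: 18.92
ee_pos: [0.5131, -0.0329, 0.1585]
eef_rot: [[-0.002, 0.791, 0.611], [0.001, 0.611, -0.791], [-1.0, -0.001, -0.003]]
force: [0.3, 0.0, -1.6]
gripper_width: 0.0482
```

drive_tool(targets=[[0, 0, 0, 0], [0, 0, 0, 0], [0, 0, 0, 0]])

```text
clock: 19.17
ee_pos: [0.5144, -0.0332, 0.1603]
eef_rot: [[0.001, 0.791, 0.612], [0.0, 0.612, -0.791], [-1.0, 0.001, 0.001]]
force: [0.9, 0.8, -0.2]
gripper_width: 0.0482
```

```bash
python3 - <<'E'
from h import *
im,C=wshot("pics/w11.png");np.save("C11.npy",C,allow_pickle=True)
goto([.517,-.034,.0415],.65)
E
```

```text
tcp [ 0.5143 -0.0333  0.1603] yang 0.659 w 0.0483 F [-0.1  0.5 -1.5] t 19.2167 q6 -0.86
  -> d [2.971 0.04  0.053] turn 0.083 alt -29.917
```

View pics/w11.png

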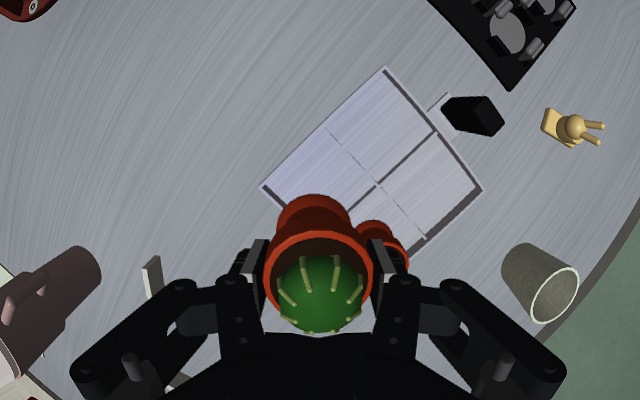

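drive_tool(targets=[[0.7, 0.04, 0.05, 0], [1.4, 0.04, 0.05, 0], [2.0, 0.04, 0.05, 0], [2.5, 0.04, 0.05, 0], [2.8, 0.04, 0.05, 0], [2.93, 0.04, 0.05, 0], [3.0, 0.04, 0.05, 0], [3.03, 0.04, 0.05, 0], [3.03, 0.04, 0.05, 0], [3.03, 0.04, 0.05, 0]])

```text
clock: 20.05
ee_pos: [0.5153, -0.0348, 0.0417]
eef_rot: [[-0.005, 0.791, 0.612], [-0.0, 0.612, -0.791], [-1.0, -0.004, -0.003]]
force: [-9.9, -0.2, 16.6]
gripper_width: 0.0482
```

drive_tool(targets=[[-0.05, 0, 0, 0], [-0.05, 0, 0, 0], [-0.05, 0, 0, 0], [-0.05, 0, 0, 0], [-0.3, 0, 0, 0], [-1, 0, 0, 0], [-2, 0, 0, 0], [-3, 0, 0, 0], [-3.5, 0, 0, 0], [-3.5, 0, 0, 0], [-3.5, 0, 0, 0]], hand=68)

```text
clock: 20.97
ee_pos: [0.5179, -0.0349, 0.1813]
eef_rot: [[0.005, 0.792, 0.611], [-0.001, 0.611, -0.792], [-1.0, 0.003, 0.004]]
force: [-0.2, 0.9, -0.3]
gripper_width: 0.0679
```

```bash
python3 - <<'E'
from h import *
im,C=wshot("pics/w12.png");np.save("C12.npy",C,allow_pickle=True)
goto([.492,.234,.15],.70)
E
```

```text
tcp [ 0.5163 -0.0346  0.1791] yang 0.657 w 0.0682 F [-0.4 -0.2  0.4] t 21.0167 q6 -0.86
  -> d [ 0.726  3.623 -5.688] turn -0.407 alt 29.593
```

View pics/w12.png

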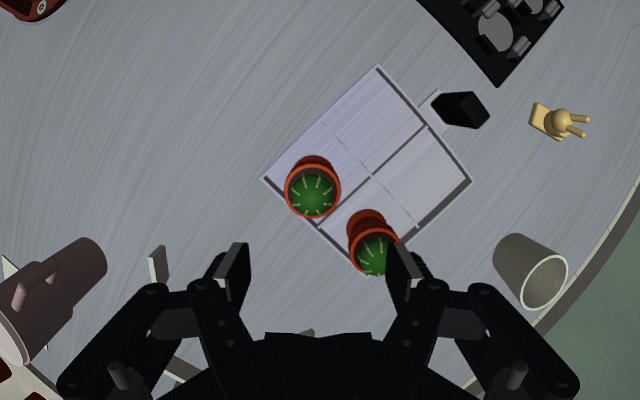

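Pots A and B both stand in their cells. Next is pot C.

drive_tool(targets=[[0, 0.5, -0.8, 0], [0, 1.0, -1.6, -0.4], [0, 1.5, -2.4, -0.4], [0, 2.0, -3.2, -0.4], [0, 2.5, -4.0, -0.4], [0, 3.0, -4.8, -0.4], [0.2, 3.4, -5.4, -0.4], [0.5, 3.63, -5.7, -0.4], [0.7, 3.63, -5.7, -0.4], [0.7, 3.63, -5.7, -0.4], [0.7, 3.63, -5.7, -0.4], [0.7, 3.63, -5.7, -0.4]])

```text
clock: 22.02
ee_pos: [0.4917, 0.2333, 0.15]
eef_rot: [[-0.002, 0.766, 0.643], [-0.001, 0.643, -0.766], [-1.0, -0.002, -0.0]]
force: [0.3, -0.2, 0.3]
gripper_width: 0.0683
```

```bash
python3 - <<'E'
from h import *
im,C=wshot("pics/w13.png")
goto([.492,.234,.0455],.70)
E
```

```text
tcp [0.4922 0.2334 0.1507] yang 0.698 w 0.0685 F [-0.3  0.  -1.5] t 22.0667 q6 -0.38
  -> d [ 2.629  0.007 -0.016] turn -0.024 alt 29.976
```

View pics/w13.png

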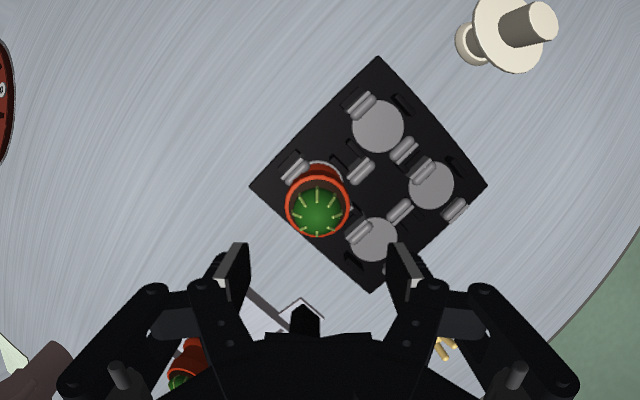

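drive_tool(targets=[[0.8, 0, -0.01, 0], [1.6, 0, -0.01, 0], [2.2, 0, -0.01, 0], [2.5, 0, -0.01, 0], [2.65, 0, -0.01, 0], [2.65, 0, -0.01, 0], [2.65, 0, -0.01, 0]])

```text
clock: 22.65
ee_pos: [0.493, 0.2349, 0.0459]
eef_rot: [[0.002, 0.766, 0.643], [0.001, 0.643, -0.766], [-1.0, 0.002, 0.001]]
force: [-0.1, -0.9, 0.1]
gripper_width: 0.0677
```

drive_tool(targets=[[0, 0, 0, 0], [0, 0, 0, 0], [0, 0, 0, 0], [0, 0, 0, 0], [0, 0, 0, 0]], hand=35)

```text
clock: 23.07
ee_pos: [0.493, 0.2351, 0.0471]
eef_rot: [[0.002, 0.765, 0.644], [0.0, 0.644, -0.765], [-1.0, 0.002, 0.001]]
force: [-2.5, -1.9, 5.8]
gripper_width: 0.0482
```

drive_tool(targets=[[-0.1, 0, 0, 0], [-0.2, 0, 0, 0], [-0.35, 0, 0, 0], [-0.5, 0, 0, 0], [-0.7, 0, 0, 0], [-0.9, 0, 0, 0], [-1.2, 0, 0, 0], [-1.6, 0, 0, 0], [-2.2, 0, 0, 0], [-2.9, 0, 0, 0], [-3.4, 0, 0, 0], [-3.4, 0, 0, 0]])

```text
clock: 24.07
ee_pos: [0.4958, 0.2363, 0.1879]
eef_rot: [[0.012, 0.765, 0.644], [0.004, 0.644, -0.765], [-1.0, 0.012, 0.005]]
force: [0.7, -0.0, -0.7]
gripper_width: 0.0482
```

```bash
python3 - <<'E'
from h import *
im,C=wshot("pics/w14.png")
goto([.609,.037,.16],.65)
im=snapshot("top"); c=im[150:290,270:380]; cv2.imwrite("pics/top14.png",cv2.resize(c,None,fx=4.2,fy=4.2,interpolation=cv2.INTER_CUBIC))
E
```

```text
tcp [0.4944 0.2358 0.1851] yang 0.699 w 0.0479 F [-0.5  0.4 -1.2] t 24.1167 q6 -0.38
  -> d [ 0.639 -1.011  5.645] turn 0.47 alt -29.53
```

View pics/w14.png

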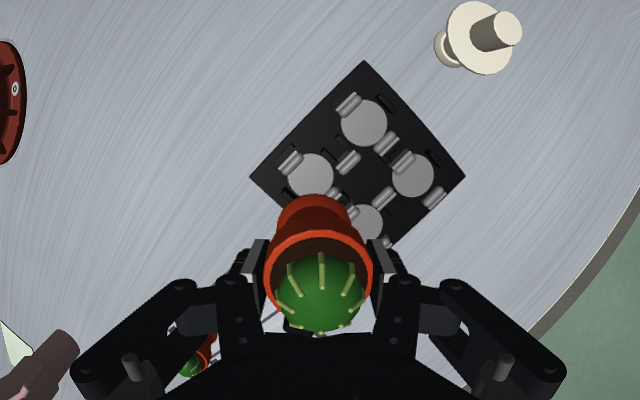

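View pics/top14.png

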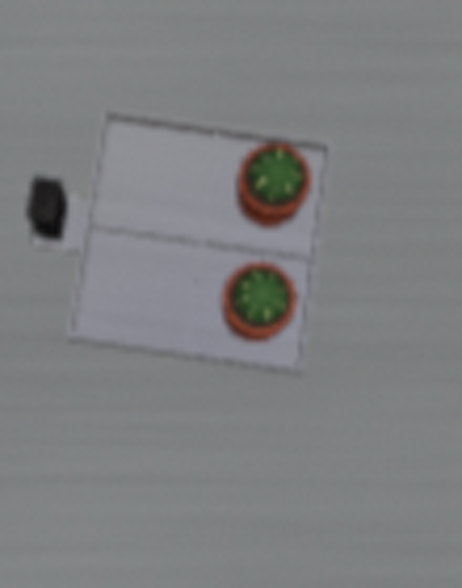

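```bash
python3 - <<'E'
from h import *
goto([.528,.0475,.16],.65)
E
```

```text
tcp [0.4926 0.2352 0.1825] yang 0.699 w 0.0481 F [-0.   0.4 -1.9] t 24.1667 q6 -0.38
  -> d [ 0.561 -2.344  4.159] turn 0.47 alt -29.53
```

drive_tool(targets=[[0, -0.4, 0.6, 0], [0, -0.8, 1.3, 0.4], [0, -1.2, 2.0, 0.4], [0, -1.6, 2.7, 0.4], [0, -2.0, 3.4, 0.4], [0.2, -2.3, 4.0, 0.4], [0.4, -2.34, 4.16, 0.4], [0.5, -2.34, 4.16, 0.4], [0.5, -2.34, 4.16, 0.4], [0.5, -2.34, 4.16, 0.4], [0.5, -2.34, 4.16, 0.4], [0.5, -2.34, 4.16, 0.4]])

```text
clock: 25.17
ee_pos: [0.5271, 0.0485, 0.1609]
eef_rot: [[0.0, 0.791, 0.612], [0.0, 0.612, -0.791], [-1.0, 0.0, -0.0]]
force: [-0.1, 0.1, -2.0]
gripper_width: 0.0483
```

```bash
python3 - <<'E'
from h import *
im,C=wshot("pics/w15.png")
goto([.528,.0475,.042],.65)
E
```

```text
tcp [0.5273 0.0483 0.1611] yang 0.659 w 0.0481 F [ 0.4 -0.1 -1.2] t 25.2167 q6 -0.7
  -> d [2.977 0.    0.027] turn 0.086 alt -29.914
```

View pics/w15.png

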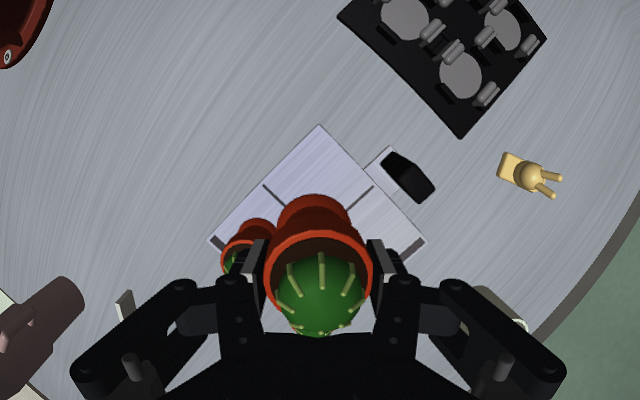

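drive_tool(targets=[[0.7, 0, 0.03, 0], [1.4, 0, 0.03, 0], [2.0, 0, 0.03, 0], [2.5, 0, 0.03, 0], [2.8, 0, 0.03, 0], [2.93, 0, 0.03, 0], [3.0, 0, 0.03, 0], [3.0, 0, 0.03, 0], [3.0, 0, 0.03, 0]])

```text
clock: 25.97
ee_pos: [0.5294, 0.0465, 0.0423]
eef_rot: [[0.003, 0.791, 0.611], [-0.0, 0.611, -0.791], [-1.0, 0.002, 0.002]]
force: [-0.9, -0.3, 1.6]
gripper_width: 0.0481
```

drive_tool(targets=[[0.02, 0, 0, 0], [0.04, 0, 0, 0], [0.04, 0, 0, 0]])

```text
clock: 26.22
ee_pos: [0.5296, 0.0462, 0.0421]
eef_rot: [[0.002, 0.791, 0.611], [-0.0, 0.611, -0.791], [-1.0, 0.002, 0.002]]
force: [-4.0, 0.2, 11.4]
gripper_width: 0.0478
```

drive_tool(targets=[[0, 0, 0, 0], [0, 0, 0, 0], [0, 0, 0, 0], [0, 0, 0, 0], [-0.3, 0, 0, 0], [-1, 0, 0, 0], [-2, 0, 0, 0], [-3, 0, 0, 0], [-3.5, 0, 0, 0], [-3.5, 0, 0, 0], [-3.5, 0, 0, 0]], hand=62)

```text
clock: 27.13
ee_pos: [0.5294, 0.0462, 0.1818]
eef_rot: [[0.005, 0.792, 0.611], [-0.0, 0.611, -0.792], [-1.0, 0.004, 0.003]]
force: [0.7, -0.2, -0.7]
gripper_width: 0.0619
```

```bash
python3 - <<'E'
from h import *
im,C=wshot("pics/w16.png");np.save("C16.npy",C,allow_pickle=True)
im=snapshot("top"); c=im[150:290,270:510]; cv2.imwrite("pics/top16.png",cv2.resize(c,None,fx=3.3,fy=3.3,interpolation=cv2.INTER_CUBIC))
goto([.56,.2,.2],-.14)
E
```

```text
tcp [0.5268 0.0463 0.1782] yang 0.657 w 0.0619 F [-0.7  0.9  0. ] t 27.2333 q6 -0.7
  -> d [-0.547  3.002 -2.535] turn 7.613 alt -22.387
```

View pics/w16.png

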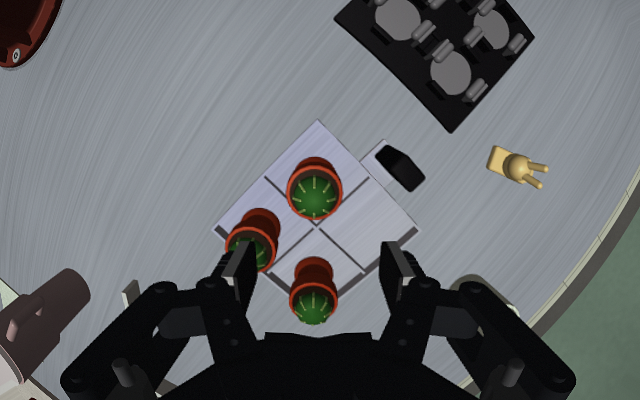

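View pics/top16.png

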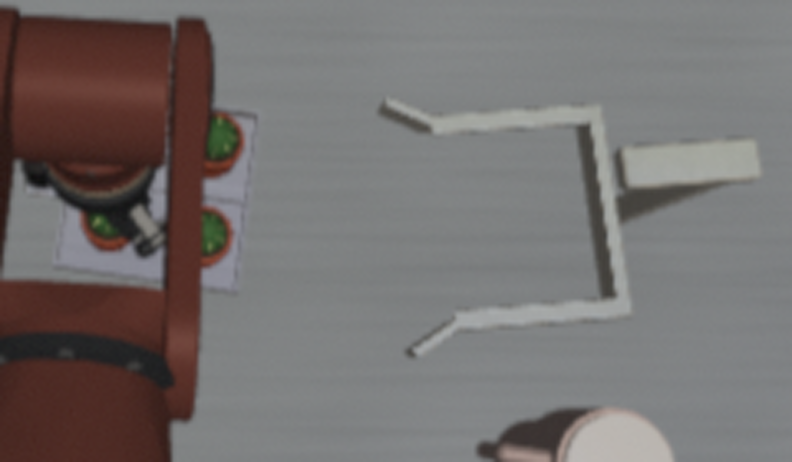

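All three pots stand in their own cells. Now I'll look at the stand from above.

```bash
python3 - <<'E'
from h import *
goto([.54,-.38,.34],.07)
E
```

```text
tcp [0.5268 0.0463 0.1782] yang 0.657 w 0.0619 F [-0.7  0.9  0. ] t 27.2333 q6 -0.7
  -> d [-4.048 -6.258  8.634] turn 5.608 alt -24.392
```

drive_tool(targets=[[-1, 0, 0, 0], [-2, 0, 0, 0], [-3, -0.2, 0.3, 0.5], [-4, -0.8, 1, 1.5], [-4, -1.4, 1.8, 2.5], [-4, -2, 2.7, 3.5], [-4, -2.6, 3.6, 4.5], [-4, -3.2, 4.4, 5.6], [-4, -3.8, 5.2, 5.6], [-4, -4.4, 6, 5.6], [-4, -5, 6.8, 5.6], [-4, -5.6, 7.6, 5.6]])

```text
clock: 28.23
ee_pos: [0.535, -0.3295, 0.3358]
eef_rot: [[-0.004, 0.998, 0.071], [0.003, 0.071, -0.998], [-1.0, -0.004, -0.004]]
force: [0.7, 0.4, 0.7]
gripper_width: 0.0619
```

```bash
python3 - <<'E'
from h import *
goto([.54,-.38,.34],.07)
E
```

```text
tcp [ 0.535  -0.3295  0.3358] yang 0.071 w 0.0619 F [0.7 0.4 0.7] t 28.2333 q6 -0.73
  -> d [-0.109  0.034  1.267] turn 0.006 alt -29.994
```

drive_tool(targets=[[-0.1, 0, 0.6, 0], [-0.1, 0, 1.2, 0], [-0.1, 0, 1.2, 0], [-0.1, 0, 1.2, 0], [-0.1, 0, 1.2, 0], [-0.1, 0, 1.2, 0], [-0.1, 0, 1.2, 0]])

```text
clock: 28.82
ee_pos: [0.5398, -0.3745, 0.3426]
eef_rot: [[-0.001, 0.997, 0.072], [0.001, 0.072, -0.997], [-1.0, -0.001, -0.001]]
force: [-0.2, -0.7, 0.1]
gripper_width: 0.0619
```

```bash
python3 - <<'E'
from h import *
im,C=wshot("pics/w17.png");np.save("C17.npy",C,allow_pickle=True)
im2=snapshot("top"); cv2.imwrite("pics/t17.png",im2);c=im2[150:290,270:510]; cv2.imwrite("pics/top17.png",cv2.resize(c,None,fx=3.3,fy=3.3,interpolation=cv2.INTER_CUBIC))
c=im[20:320,180:580];cv2.imwrite("pics/w17c.png",cv2.resize(c,None,fx=2,fy=2,interpolation=cv2.INTER_CUBIC))
E
```

```text
(no output)
```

View pics/w17c.png

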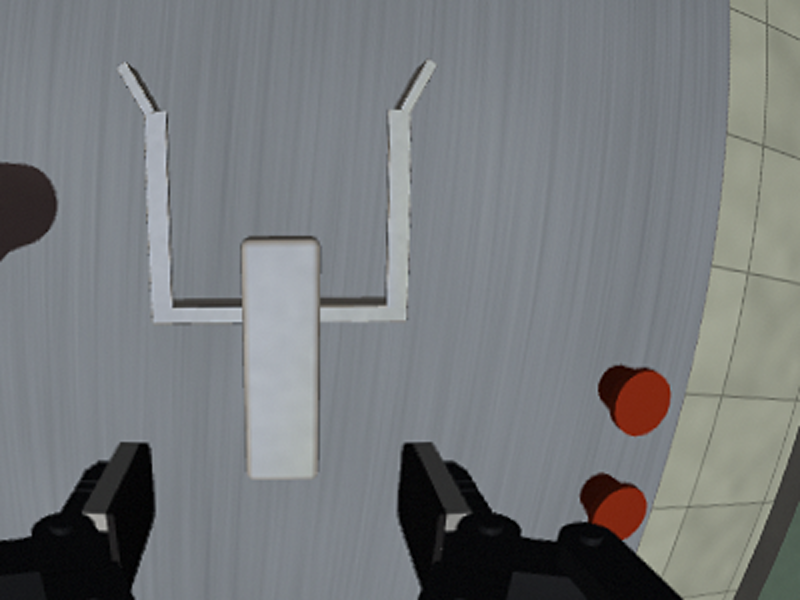

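View pics/top17.png

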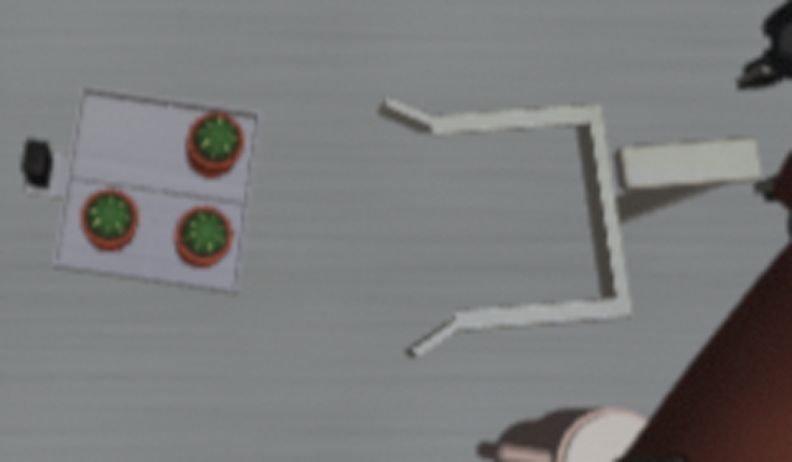

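```bash
python3 - <<'E'
from h import *
C=np.load("C17.npy",allow_pickle=True).item()
B=lambda p,z:bp("wrist",(180+p[0]/2,20+p[1]/2),z,C)[:2]
li0,li1,ri0,ri1=[B(p,.036) for p in [(167,112),(172,306),(389,112),(387,304)]]
print(li0,li1,ri0,ri1,np.linalg.norm(li0-ri0),np.linalg.norm(li1-ri1))
for a,b in [(li1,li0),(ri1,ri0)]: print("yaw",np.arctan2(*(b-a)[::-1])-np.pi/2, np.linalg.norm(a-b))
for a,b in [(li0,ri0),(li1,ri1),(B((153,323),.036),B((406,320),.036)),(B((122,65),.036),B((430,62),.036))]: print("yawx",np.arctan2(*(b-a)[::-1]),"mid",(a+b)/2,np.linalg.norm(b-a))
# lamp bar
l=[B(p,.25) for p in [(241,237),(320,237),(318,479),(247,479)]];print(l)
# top cam
f=lambda p:(270+p[0]/3.3,150+p[1]/3.3)
T=lambda p,z:bp("top",f(p),z)[:2]
q=[T(p,.036) for p in [(440,133),(580,124),(608,295),(462,312)]]
print("top",np.round(q,4))
c,a=quad("top",[f(p) for p in [(84,89),(258,114),(238,293),(54,267)]],.02); cells(c,a)
E
```

```text
[ 0.45394722 -0.25760587] [ 0.46494437 -0.40085479] [ 0.61299213 -0.24591711] [ 0.62502724 -0.38762515] 0.15947386062902338 0.16062860661054512
yaw 0.0766192186794803 0.14367042198384883
yaw 0.08472556271856324 0.14221818920591056
yawx 0.07336155169404655 mid [ 0.53346967 -0.25176149] 0.15947386062902338
yawx 0.08245503497439632 mid [ 0.5449858  -0.39423997] 0.16062860661054512
yawx 0.0850404922846218 mid [ 0.5459174  -0.40677274] 0.19099843336864827
yawx 0.08277674035478305 mid [ 0.52923174 -0.21344349] 0.22351696708862434
[array([ 0.52402941, -0.32540417]), array([ 0.55394104, -0.32320126]), array([ 0.56255292, -0.42466949]), array([ 0.53232639, -0.42682498])]
top [[ 0.609  -0.2534]
 [ 0.6188 -0.3816]
 [ 0.4642 -0.3968]
 [ 0.4485 -0.2663]]
c [ 5.579e-01 -5.000e-04] yaw -0.135 -0.132 sides [0.16, 0.165, 0.165, 0.165]
cell 1 1 [0.604  0.0347]
cell 1 -1 [ 0.5931 -0.0466]
cell -1 1 [0.5227 0.0456]
cell -1 -1 [ 0.5118 -0.0357]
grip [0.5723 0.1065]
```

```bash
python3 - <<'E'
from h import *
goto([.578,.07,.24],-.137)
E
```

```text
tcp [ 0.5399 -0.3748  0.3432] yang 0.072 w 0.0619 F [-0.  -0.2  0.3] t 28.9167 q6 -0.79
  -> d [  2.58    1.754 -11.023] turn 1.999 alt -28.001
```

drive_tool(targets=[[0, 0.1, -0.8, 0.2], [0, 0.3, -1.8, 0.5], [0, 0.5, -2.8, 0.8], [0, 0.6, -3.8, 1], [0, 0.7, -4.8, 1.3], [0, 0.9, -5.8, 1.6], [0, 1.1, -6.8, 2], [0, 1.3, -7.8, 2], [0.5, 1.5, -8.8, 2], [1.2, 1.6, -9.7, 2], [1.9, 1.75, -10.6, 2], [2.5, 1.75, -11, 2]])

```text
clock: 29.92
ee_pos: [0.5794, 0.0712, 0.2446]
eef_rot: [[0.006, 0.991, -0.136], [0.001, -0.136, -0.991], [-1.0, 0.005, -0.002]]
force: [0.8, -0.0, 0.1]
gripper_width: 0.0623
```

drive_tool(targets=[[0, 0, 0, 0], [0, 0, 0, 0], [0, 0, 0, 0]])

```text
clock: 30.17
ee_pos: [0.5787, 0.0678, 0.244]
eef_rot: [[0.001, 0.991, -0.137], [-0.001, -0.137, -0.991], [-1.0, 0.001, 0.001]]
force: [0.5, 0.5, 0.1]
gripper_width: 0.0618
```

```bash
python3 - <<'E'
from h import *
im,C=wshot("pics/w18.png");np.save("C18.npy",C,allow_pickle=True)
goto([.578,.11,.15],-.137)
E
```

```text
tcp [0.5795 0.0673 0.2451] yang -0.139 w 0.062 F [ 0.1 -0.7  1. ] t 30.2167 q6 0.13
  -> d [ 2.377 -0.192 -1.053] turn -0.018 alt 29.982
```

View pics/w18.png

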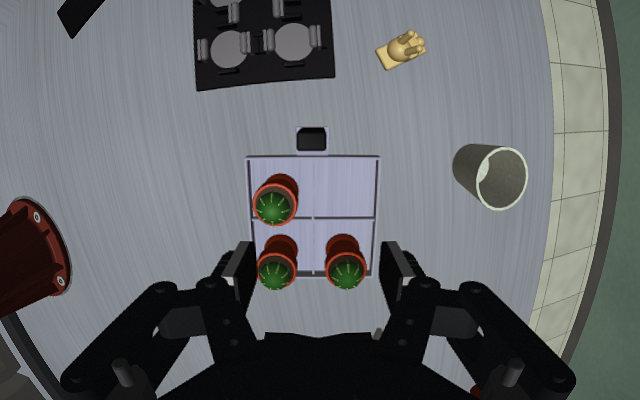

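```bash
python3 - <<'E'
from h import *
C=np.load("C18.npy",allow_pickle=True).item()
B=lambda p,z:bp("wrist",p,z,C)[:2]
l,r=B((247,156),.02),B((380,156),.02); m=(l+r)/2;d=r-l;a=np.arctan2(d[1],d[0]);n=np.array([-np.sin(a),np.cos(a)])
print(l,r,m,np.linalg.norm(d),a,"grip",m+.025*n,"c",m-.083*n)
print("grip top",B((312,142),.08),B((297,142),.08),B((327,142),.08))
im=cv2.imread("pics/w18.png")[90:180,230:400]; cv2.imwrite("pics/w18c.png",cv2.resize(im,None,fx=4.5,fy=4.5,interpolation=cv2.INTER_CUBIC))
E
```

```text
[0.49716688 0.09680181] [0.65681749 0.07445308] [0.57699219 0.08562745] 0.16120726128799176 -0.13908146214157646 grip [0.58045802 0.11038604] c [0.56548561 0.00342892]
grip top [0.57959103 0.10794967] [0.564862   0.11006904] [0.59430829 0.10591954]
```

View pics/w18c.png

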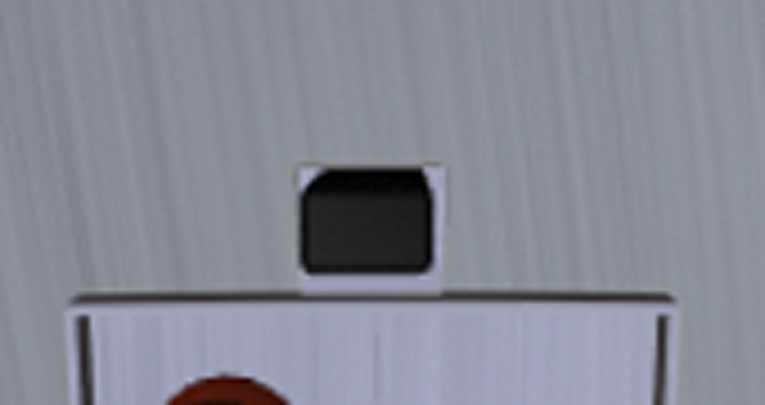

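drive_tool(targets=[[0.5, -0.08, -0.5, 0], [1.2, -0.16, -1.05, 0], [2, -0.16, -1.05, 0], [2.4, -0.16, -1.05, 0], [2.4, -0.16, -1.05, 0], [2.4, -0.16, -1.05, 0], [2.4, -0.16, -1.05, 0]])

```text
clock: 30.8
ee_pos: [0.5802, 0.1095, 0.1501]
eef_rot: [[0.005, 0.99, -0.14], [0.0, -0.14, -0.99], [-1.0, 0.005, -0.001]]
force: [-0.1, -0.0, -0.7]
gripper_width: 0.0621
```

```bash
python3 - <<'E'
from h import *
im,C=wshot("pics/w19.png")
goto([.579,.1095,.043],-.138)
E
```

```text
tcp [0.5803 0.1097 0.1504] yang -0.14 w 0.0621 F [-0.9  0.2  0.5] t 30.85 q6 0.21
  -> d [ 2.684 -0.048  0.012] turn -0.018 alt 29.982
```

View pics/w19.png

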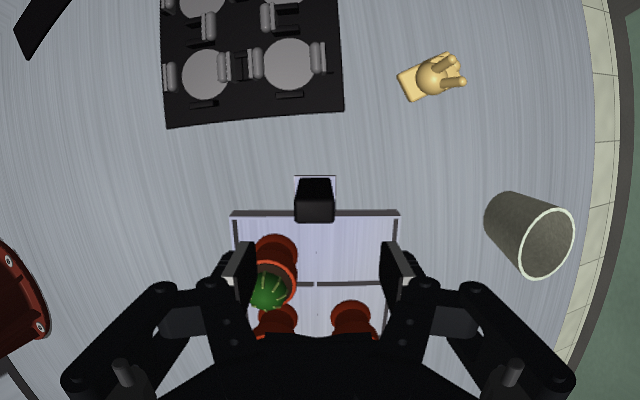

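drive_tool(targets=[[0.7, -0.04, 0, 0], [1.4, -0.04, 0, 0], [2.0, -0.04, 0, 0], [2.4, -0.04, 0, 0], [2.66, -0.04, 0, 0], [2.66, -0.04, 0, 0], [2.66, -0.04, 0, 0]])

```text
clock: 31.43
ee_pos: [0.5774, 0.1104, 0.042]
eef_rot: [[0.002, 0.99, -0.139], [0.0, -0.139, -0.99], [-1.0, 0.002, -0.0]]
force: [-0.2, -0.1, 1.3]
gripper_width: 0.0619
```

drive_tool(targets=[[0, 0, 0, 0], [0, 0, 0, 0], [0, 0, 0, 0], [0, 0, 0, 0], [0, 0, 0, 0], [0, 0, 0, 0]], hand=15, grip_force=80)

```text
clock: 31.93
ee_pos: [0.578, 0.1107, 0.0428]
eef_rot: [[0.004, 0.99, -0.138], [0.0, -0.138, -0.99], [-1.0, 0.004, -0.001]]
force: [-0.4, 0.5, 6.2]
gripper_width: 0.0291
```

```bash
python3 - <<'E'
from h import *
goto([.5113,.0136,.043],.081)
goto([.5293,-.2053,.043],.081)
im,C=wshot("pics/w20.png")
E
```

```text
tcp [0.578  0.1107 0.0428] yang -0.139 w 0.0291 F [-0.4  0.5  6.2] t 31.9333 q6 0.21
  -> d [-0.012 -1.317  2.636] turn -2.097 alt 27.903
tcp [0.578  0.1107 0.0428] yang -0.139 w 0.0291 F [-0.4  0.5  6.2] t 31.9333 q6 0.21
  -> d [-0.012 -0.115  7.994] turn -2.097 alt 27.903
```

View pics/w20.png

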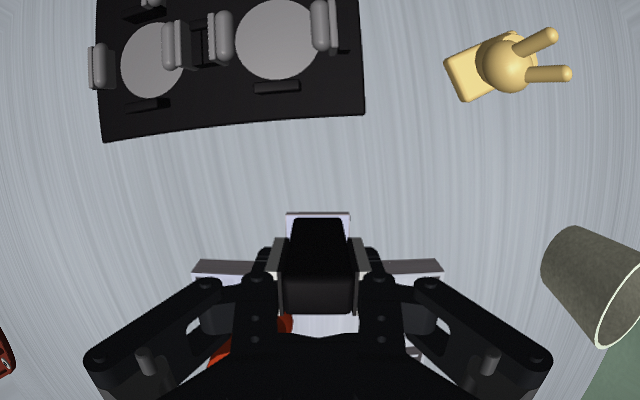

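drive_tool(targets=[[0, -0.01, 0.02, -0.02], [0, -0.04, 0.08, -0.06], [0, -0.09, 0.18, -0.14], [0, -0.15, 0.3, -0.24], [0, -0.21, 0.42, -0.34], [0, -0.27, 0.54, -0.43], [0, -0.33, 0.66, -0.53], [0, -0.39, 0.78, -0.62], [0, -0.45, 0.9, -0.72], [0, -0.51, 1.02, -0.81], [0, -0.57, 1.14, -0.91], [0, -0.6, 1.2, -0.96]])

```text
clock: 32.98
ee_pos: [0.5482, 0.0682, 0.0428]
eef_rot: [[0.005, 0.999, -0.039], [0.004, -0.039, -0.999], [-1.0, 0.005, -0.004]]
force: [3.2, 8.7, 5.0]
gripper_width: 0.0291
```

```bash
python3 - <<'E'
from h import *
goto([.5113,.0136,.043],.081)
im2=snapshot("top"); c=im2[150:290,270:510]; cv2.imwrite("pics/top21.png",cv2.resize(c,None,fx=3.3,fy=3.3,interpolation=cv2.INTER_CUBIC))
E
```

```text
tcp [0.5482 0.0682 0.0428] yang -0.039 w 0.0291 F [3.2 8.7 5. ] t 32.9833 q6 0.03
  -> d [-0.015 -0.869  1.399] turn -1.147 alt 28.853
```

View pics/top21.png

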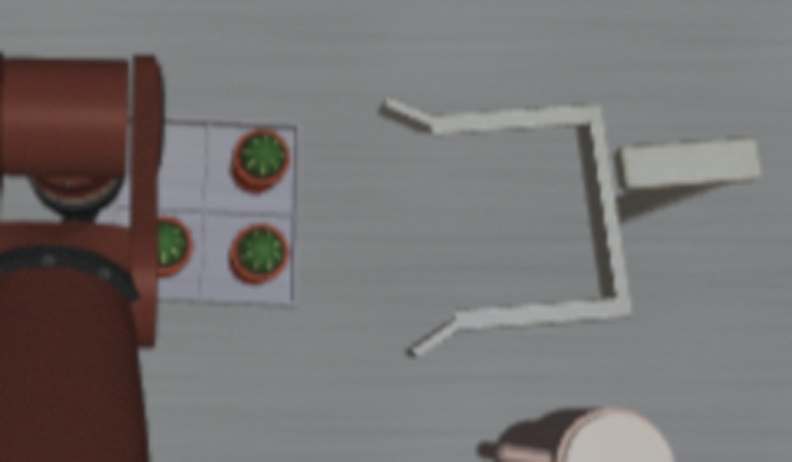

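drive_tool(targets=[[0, -0.02, 0.03, -0.03], [0, -0.07, 0.11, -0.1], [0, -0.16, 0.25, -0.2], [0, -0.25, 0.4, -0.33], [0, -0.34, 0.55, -0.45], [0, -0.43, 0.7, -0.58], [0, -0.52, 0.85, -0.7], [0, -0.62, 1.0, -0.83], [0, -0.71, 1.15, -0.95], [0, -0.8, 1.29, -1.07], [0, -0.85, 1.38, -1.13], [0, -0.87, 1.4, -1.15]])

```text
clock: 34.03
ee_pos: [0.5116, 0.0131, 0.0429]
eef_rot: [[0.006, 0.997, 0.081], [0.003, 0.081, -0.997], [-1.0, 0.006, -0.003]]
force: [3.4, 8.2, 6.5]
gripper_width: 0.0293
```

drive_tool(targets=[[0, 0, 0, 0], [0, 0, 0, 0]])

```text
clock: 34.2
ee_pos: [0.5115, 0.013, 0.0428]
eef_rot: [[0.005, 0.997, 0.081], [0.002, 0.081, -0.997], [-1.0, 0.006, -0.002]]
force: [3.9, 5.8, 6.6]
gripper_width: 0.0292
```

```bash
python3 - <<'E'
from h import *
goto([.5113,.0136,.043],.081)
goto([.5293,-.2053,.043],.081)
im2=snapshot("top"); c=im2[150:290,270:510]; cv2.imwrite("pics/top22.png",cv2.resize(c,None,fx=3.3,fy=3.3,interpolation=cv2.INTER_CUBIC))
E
```

```text
tcp [0.5115 0.013  0.0428] yang 0.081 w 0.0292 F [3.9 5.8 6.6] t 34.2 q6 -0.2
  -> d [-0.006 -0.005 -0.015] turn 0.004 alt -29.996
tcp [0.5115 0.013  0.0428] yang 0.081 w 0.0292 F [3.9 5.8 6.6] t 34.2 q6 -0.2
  -> d [-1.700e-02 -1.000e-03  5.476e+00] turn 0.004 alt -29.996
```

View pics/top22.png

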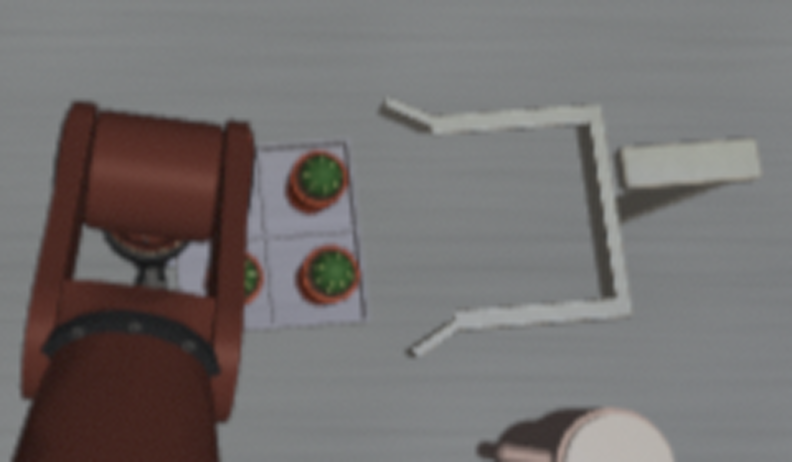

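```bash
python3 - <<'E'
from h import *
f=lambda p:(270+p[0]/3.3,150+p[1]/3.3)
T=lambda p,z:bp("top",f(p),z)[:2]
a,b=T((347,142),.02),T((366,320),.02); d=a-b
print(a,b,np.linalg.norm(d),"yaw",np.arctan2(d[1],d[0]))
# stand axis in top frame: lip inner edge lines
r0,r1=T((436,133),.036),T((580,124),.036); l0,l1=T((460,314),.036),T((608,297),.036)
for p,q in [(r0,r1),(l0,l1)]: print(p,q,np.arctan2(*(p-q)[::-1])-np.pi/2)
m0=(r0+l0)/2;m1=(r1+l1)/2;u=(m0-m1)/np.linalg.norm(m0-m1);n=np.array([u[1],-u[0]])
print("axis yaw",np.arctan2(u[1],u[0])-np.pi/2,"tray mid offset (x local)",((a+b)/2-m1)@n, "widths",np.linalg.norm(r0-l0),np.linalg.norm(r1-l1),"along",((a+b)/2-m1)@u)
E
```

```text
[ 0.60338016 -0.171892  ] [ 0.4421485  -0.18471186] 0.16174052243826453 yaw 0.07934508981632282
[ 0.60899166 -0.24978086] [ 0.61876982 -0.38161829] 0.07403274077213395
[ 0.44670655 -0.26450075] [ 0.46239111 -0.39670955] 0.11808282150210547
axis yaw 0.09613551903512252 tray mid offset (x local) 0.002506247327346379 widths 0.1629513175230589 0.15710521124975113 along 0.211598465201343
```

drive_tool(targets=[[0, 0, 0.03, 0], [0, 0, 0.11, 0], [0, 0, 0.26, 0], [0, 0, 0.44, 0], [0, 0, 0.62, 0], [0, 0, 0.8, 0], [0, 0, 0.98, 0], [0, 0, 1.16, 0], [0, 0, 1.34, 0], [0, 0, 1.48, 0], [0, 0, 1.57, 0], [0, 0, 1.6, 0]])

```text
clock: 35.25
ee_pos: [0.5156, -0.0494, 0.0428]
eef_rot: [[0.002, 0.997, 0.081], [0.005, 0.081, -0.997], [-1.0, 0.003, -0.005]]
force: [-0.7, 13.2, 12.1]
gripper_width: 0.0295
```

```bash
python3 - <<'E'
from h import *
goto([.5293,-.2053,.043],.081)
im2=snapshot("top"); c=im2[150:290,270:510]; cv2.imwrite("pics/top23.png",cv2.resize(c,None,fx=3.3,fy=3.3,interpolation=cv2.INTER_CUBIC))
E
```

```text
tcp [ 0.5156 -0.0494  0.0428] yang 0.081 w 0.0295 F [-0.7 13.2 12.1] t 35.25 q6 -0.32
  -> d [-0.025  0.027  3.911] turn -0.002 alt 29.998
```

View pics/top23.png

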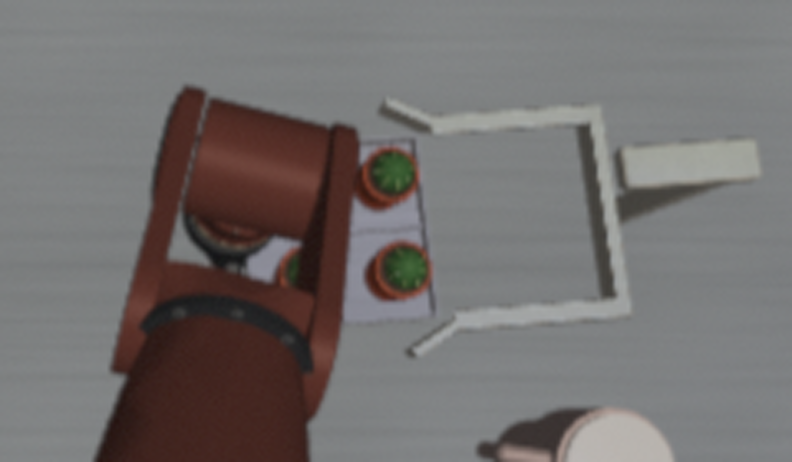

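drive_tool(targets=[[-0.02, 0.01, 0.03, 0], [-0.02, 0.01, 0.1, 0], [-0.02, 0.02, 0.22, 0], [-0.02, 0.02, 0.36, 0], [-0.02, 0.02, 0.5, 0], [-0.02, 0.02, 0.64, 0], [-0.02, 0.02, 0.78, 0], [-0.02, 0.02, 0.92, 0], [-0.02, 0.02, 1.06, 0], [-0.02, 0.02, 1.18, 0], [-0.02, 0.02, 1.25, 0], [-0.02, 0.02, 1.28, 0]])

```text
clock: 36.3
ee_pos: [0.5199, -0.1005, 0.0428]
eef_rot: [[0.001, 0.997, 0.081], [0.005, 0.081, -0.997], [-1.0, 0.002, -0.005]]
force: [-0.6, 10.6, 8.8]
gripper_width: 0.0292
```

```bash
python3 - <<'E'
from h import *
goto([.5293,-.2053,.043],.081)
im2=snapshot("top"); c=im2[150:290,270:510]; cv2.imwrite("pics/top24.png",cv2.resize(c,None,fx=3.3,fy=3.3,interpolation=cv2.INTER_CUBIC))
print(sense()["moment"])
E
```

```text
tcp [ 0.5199 -0.1005  0.0428] yang 0.081 w 0.0292 F [-0.6 10.6  8.8] t 36.3 q6 -0.41
  -> d [-0.018  0.022  2.629] turn 0.001 alt -29.999
[ 1.06299403 -0.12836413 -0.07833499]
```

View pics/top24.png

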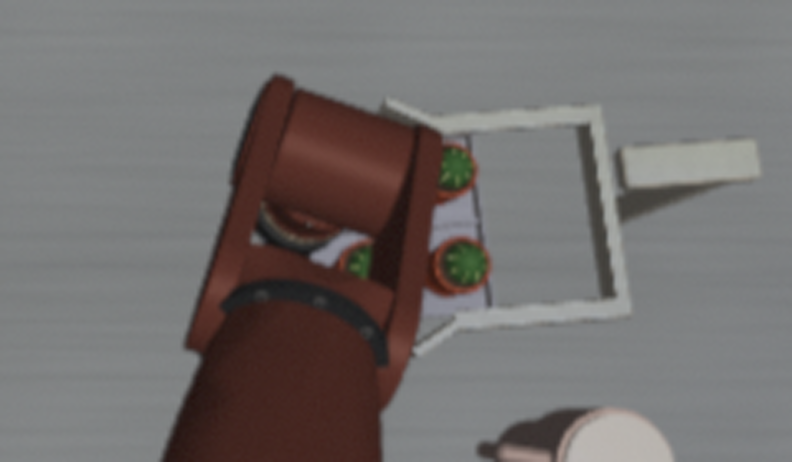

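The leading edge has entered the rails with no side force, so I'll continue.

drive_tool(targets=[[-0.02, 0.01, 0.03, 0], [-0.02, 0.01, 0.1, 0], [-0.02, 0.01, 0.22, 0], [-0.02, 0.01, 0.36, 0], [-0.02, 0.01, 0.5, 0], [-0.02, 0.01, 0.64, 0], [-0.02, 0.01, 0.78, 0], [-0.02, 0.01, 0.92, 0], [-0.02, 0.01, 1.06, 0], [-0.02, 0.01, 1.18, 0], [-0.02, 0.01, 1.25, 0], [-0.02, 0.01, 1.28, 0]])

```text
clock: 37.35
ee_pos: [0.524, -0.1521, 0.0428]
eef_rot: [[0.0, 0.997, 0.081], [0.004, 0.081, -0.997], [-1.0, 0.001, -0.004]]
force: [-0.5, 7.9, 6.2]
gripper_width: 0.0292
```

drive_tool(targets=[[0, 0, 0.03, 0], [0, 0, 0.1, 0], [0, 0, 0.2, 0], [0, 0, 0.3, 0], [0, 0, 0.4, 0], [0, 0, 0.5, 0], [0, 0, 0.6, 0], [0, 0, 0.7, 0], [0, 0, 0.8, 0], [0, 0, 0.88, 0], [0, 0, 0.92, 0], [0, 0, 0.94, 0]])

```text
clock: 38.35
ee_pos: [0.5271, -0.1892, 0.0428]
eef_rot: [[0.0, 0.997, 0.082], [0.004, 0.082, -0.997], [-1.0, 0.001, -0.004]]
force: [-0.3, 7.9, 4.9]
gripper_width: 0.0289
```

```bash
python3 - <<'E'
from h import *
goto([.5293,-.2053,.043],.081)
im2=snapshot("top"); c=im2[150:290,270:510]; cv2.imwrite("pics/top25.png",cv2.resize(c,None,fx=3.3,fy=3.3,interpolation=cv2.INTER_CUBIC))
print(sense()["moment"])
E
```

```text
tcp [ 0.5271 -0.1892  0.0428] yang 0.082 w 0.0289 F [-0.3  7.9  4.9] t 38.35 q6 -0.56
  -> d [-0.006  0.022  0.405] turn 0.006 alt -29.994
[ 0.83372473 -0.3821271   0.01901728]
```

View pics/top25.png

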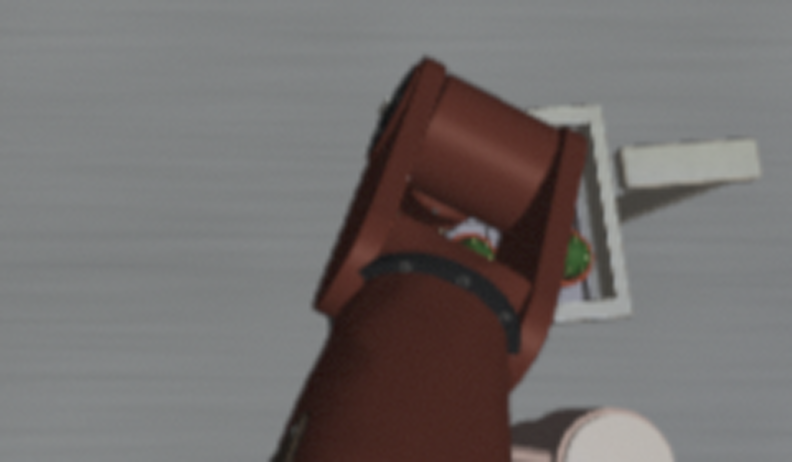

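Remaining distance is about 16 mm. I'll push in small steps and watch for the stop.

drive_tool(targets=[[0, 0, 0.04, 0], [0, 0, 0.09, 0], [0, 0, 0.14, 0], [0, 0, 0.19, 0], [0, 0, 0.24, 0], [0, 0, 0.28, 0], [0, 0, 0.31, 0], [0, 0, 0.33, 0]])

```text
clock: 39.07
ee_pos: [0.5282, -0.2022, 0.0428]
eef_rot: [[0.0, 0.997, 0.082], [0.004, 0.082, -0.997], [-1.0, 0.001, -0.004]]
force: [-0.4, 8.6, 6.2]
gripper_width: 0.0291
```

drive_tool(targets=[[0, 0, 0.03, 0], [0, 0, 0.06, 0], [0, 0, 0.09, 0], [0, 0, 0.12, 0], [0, 0, 0.12, 0]])

```text
clock: 39.48
ee_pos: [0.5284, -0.2033, 0.0428]
eef_rot: [[-0.001, 0.997, 0.081], [0.011, 0.081, -0.997], [-1.0, 0.0, -0.011]]
force: [-1.8, 18.5, 12.5]
gripper_width: 0.0293
```

drive_tool(targets=[[0, 0, 0.05, 0], [0, 0, 0.1, 0], [0, 0, 0.1, 0]])

```text
clock: 39.73
ee_pos: [0.5283, -0.2033, 0.0427]
eef_rot: [[-0.003, 0.997, 0.081], [0.018, 0.081, -0.997], [-1.0, -0.001, -0.018]]
force: [0.4, 28.8, 15.3]
gripper_width: 0.0288
```

```bash
python3 - <<'E'
from h import *
goto([.5293,-.2053,.043],.081)
im,C=wshot("pics/w26.png")
E
```

```text
tcp [ 0.5283 -0.2033  0.0427] yang 0.081 w 0.0288 F [ 0.4 28.8 15.3] t 39.7333 q6 -0.59
  -> d [-0.008  0.02   0.052] turn -0.0 alt 30.0
```

View pics/w26.png

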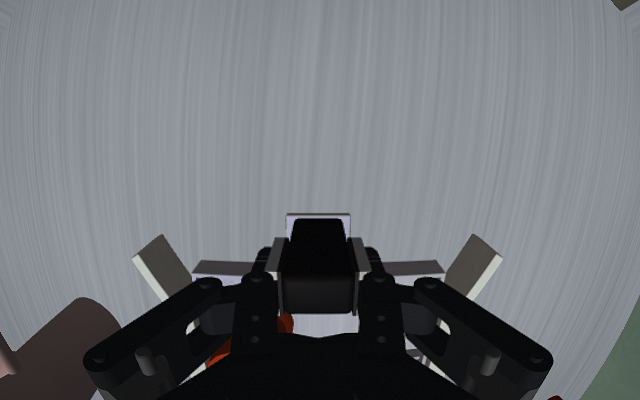

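drive_tool(targets=[[0, 0, -0.08, 0], [0, 0, -0.14, 0], [0, 0, -0.14, 0]])

```text
clock: 40.03
ee_pos: [0.5284, -0.2034, 0.0427]
eef_rot: [[-0.0, 0.997, 0.082], [0.007, 0.082, -0.997], [-1.0, 0.0, -0.007]]
force: [2.2, 10.4, 6.9]
gripper_width: 0.0293
```

drive_tool(targets=[[0, 0, 0, 0], [0, 0, 0, 0], [0, 0, 0, 0], [0, 0, 0, 0], [-0.2, 0, 0, 0], [-0.6, 0, 0, 0], [-1.2, 0, 0, 0], [-2, 0, 0, 0], [-3, 0, 0, 0], [-4, 0, 0, 0], [-5, 0, 0, 0], [-5, 0, 0, 0]], hand=62)

```text
clock: 41.03
ee_pos: [0.5333, -0.211, 0.254]
eef_rot: [[0.017, 0.997, 0.082], [-0.009, 0.082, -0.997], [-1.0, 0.016, 0.011]]
force: [1.5, -0.5, 1.3]
gripper_width: 0.0621
```

```bash
python3 - <<'E'
from h import *
goto([.53,-.36,.34],.081)
goto([.6,-.0,.4],.081)
E
```

```text
tcp [ 0.5333 -0.211   0.254 ] yang 0.082 w 0.0621 F [ 1.5 -0.5  1.3] t 41.0333 q6 -0.58
  -> d [-2.117 -0.353  3.729] turn 0.01 alt -29.99
tcp [ 0.5333 -0.211   0.254 ] yang 0.082 w 0.0621 F [ 1.5 -0.5  1.3] t 41.0333 q6 -0.58
  -> d [-3.671  2.152 -5.082] turn 0.01 alt -29.99
```

Moving up and over for a wrist view of the loaded stand.

drive_tool(targets=[[-1, 0, 0, 0], [-2, 0, 0, 0], [-2.4, 0, 0.5, 0], [-2.4, -0.1, 1.3, 0], [-2.4, -0.2, 2.1, 0], [-2.4, -0.3, 2.9, 0], [-2.4, -0.35, 3.7, 0], [-2.4, -0.35, 3.7, 0], [-2.4, -0.35, 3.7, 0], [-2.4, -0.35, 3.7, 0]])

```text
clock: 41.87
ee_pos: [0.5262, -0.3563, 0.3381]
eef_rot: [[-0.0, 0.997, 0.082], [0.001, 0.082, -0.997], [-1.0, -0.0, -0.001]]
force: [-0.7, 0.6, -0.2]
gripper_width: 0.0619
```

```bash
python3 - <<'E'
from h import *
im,C=wshot("pics/w27.png");np.save("C27.npy",C,allow_pickle=True)
c=im[20:320,180:580];cv2.imwrite("pics/w27c.png",cv2.resize(c,None,fx=2,fy=2,interpolation=cv2.INTER_CUBIC))
goto([.6,0,.35],.08)
E
```

```text
tcp [ 0.5263 -0.3558  0.3383] yang 0.083 w 0.0622 F [-0.8 -0.4  0.3] t 41.9167 q6 -0.79
  -> d [-0.287  2.569 -8.712] turn 0.025 alt -29.975
```

View pics/w27c.png

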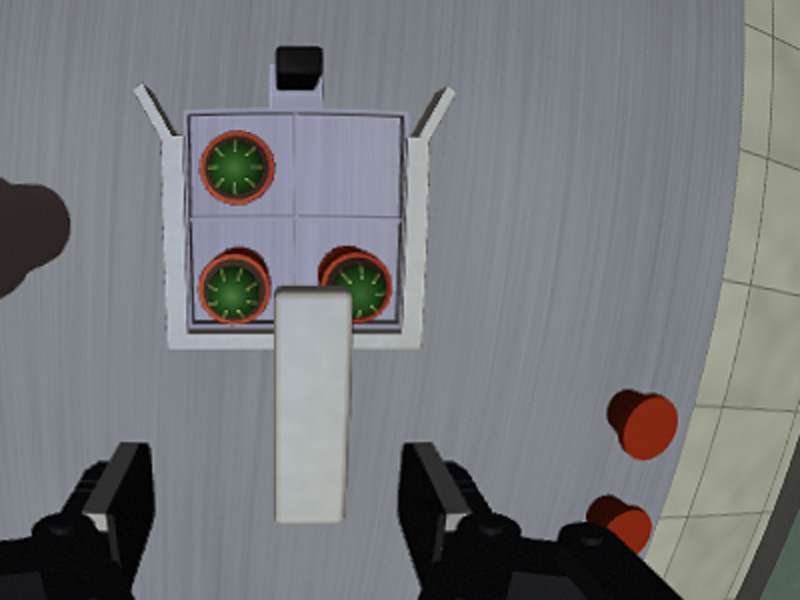

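```bash
python3 - <<'E'
from h import *
C=np.load("C27.npy",allow_pickle=True).item()
B=lambda p,z:bp("wrist",(180+p[0]/2,20+p[1]/2),z,C)[:2]
a,b=B((184,111),.02),B((408,111),.02); d=b-a; print("tray yaw",np.arctan2(d[1],d[0]),np.linalg.norm(d),(a+b)/2)
s0,s1=B((189,334),.036),B((401,333),.036);d=s1-s0;t=np.arctan2(d[1],d[0]);print("stop yaw",t,np.linalg.norm(d))
n=np.array([-np.sin(t),np.cos(t)]);print("front wall to stop",((a+b)/2-(s0+s1)/2)@n, "(166 expected)", "lateral",((a+b)/2-(s0+s1)/2)@[np.cos(t),np.sin(t)])
E
```

```text
tray yaw 0.09044375768904456 0.16523553467533356 [ 0.53223212 -0.23027215]
stop yaw 0.08743631295926532 0.15872121818980134
front wall to stop 0.16593335345684582 (166 expected) lateral 0.0015276853171889513
```

drive_tool(targets=[[-0.3, 0.2, -0.8, 0], [-0.3, 0.5, -1.7, 0], [-0.3, 0.8, -2.6, 0], [-0.3, 1, -3.5, 0], [-0.3, 1.3, -4.4, 0], [-0.3, 1.6, -5.3, 0], [-0.3, 1.9, -6.2, 0], [-0.3, 2.2, -7.1, 0], [-0.3, 2.5, -8, 0], [-0.3, 2.5, -8.5, 0], [-0.3, 2.5, -8.5, 0], [-0.3, 2.5, -8.5, 0]])

```text
clock: 42.92
ee_pos: [0.5976, -0.0071, 0.3507]
eef_rot: [[0.0, 0.996, 0.087], [-0.0, 0.087, -0.996], [-1.0, 0.0, 0.001]]
force: [0.1, -0.4, 0.9]
gripper_width: 0.0619
```

```bash
python3 - <<'E'
from h import *
im=snapshot("top");cv2.imwrite("pics/top28.png",im[60:340,120:560]); cv2.imwrite("pics/sc28.png",snapshot("scene"))
for l in ["paper_cup","tumbler","rabbit","hold_down"]: print(l,[(np.round(d["extent"],1).tolist(),round(d["confidence"],2)) for d in find_in("top",l)][:2],[(np.round(d["extent"],1).tolist(),round(d["confidence"],2)) for d in find_in("scene",l)][:2])
E
```

```text
paper_cup [([305.0, 132.1, 6.6, 26.5], 0.48)] [([258.6, 253.2, 30.7, 36.0], 0.61)]
tumbler [([446.1, 290.7, 60.1, 45.6], 0.6)] [([345.5, 93.7, 20.8, 63.0], 0.89)]
rabbit [([252.4, 160.7, 10.8, 17.8], 0.73)] []
hold_down [([161.8, 219.1, 30.4, 24.6], 0.55)] [([432.4, 345.4, 31.9, 31.9], 0.95)]
```

View pics/top28.png

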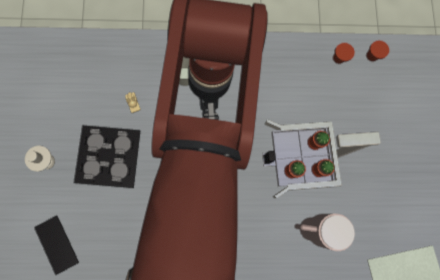

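View pics/sc28.png

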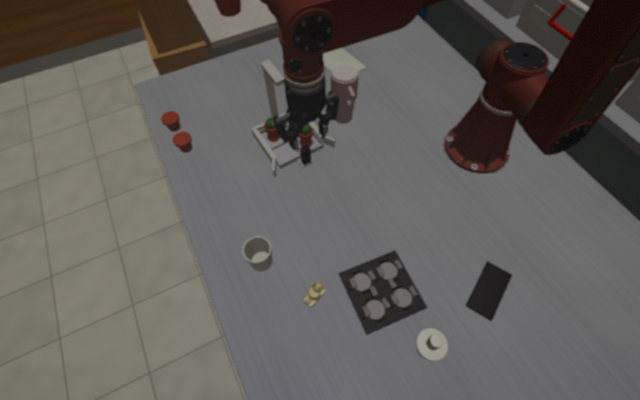

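drive_tool(targets=[[0, 0, 0, 0], [0, 0, 0, 0], [0, 0, 0, 0], [0, 0, 0, 0]])

```text
clock: 43.75
ee_pos: [0.5982, -0.0094, 0.3503]
eef_rot: [[-0.0, 0.997, 0.082], [0.0, 0.082, -0.997], [-1.0, -0.0, -0.0]]
force: [0.0, -0.3, 0.8]
gripper_width: 0.0618
```

```bash
python3 - <<'E'
from workcell import *
print(job_done())
E
```

```text
the job is handed in; nothing more can be done
None
```

The job is done and handed in at about 44 s; the hand-in gave no verdict.

I pulled the hold-down out and stood it on the table about 0.18 m from the carrier centre. Three pots were present, and each went into its own tray cell while the tray was still out on the table. The tray was knocked a few centimetres before the first placing, so I measured it again before going on. I then turned the tray in line with the stand, slid it in until the force rose to about 29 N at the back stop, let go and moved clear.

**Last checks:**
- **Tray home:** the grip-side wall measured 165.9 mm from the stop face (166 mm expected), with 1.5 mm of side offset. It is square to the stop within 0.003 rad.
- **Pots and hold-down:** all three pots are upright in their cells, and the hold-down is standing.
- **Bystanders:** the cup, tumbler and rabbit are where they started. The network missed the rabbit in the last scene view, but the picture and the top camera both show it unmoved.
- **Disagreement:** the top camera put the tray about 3 to 6 mm off the wrist camera. I worked from the wrist values, and the stop contact agreed with them to about 2 mm.

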